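# Sort checked and rejected model buildings onto the baseboard

## Robot

A 6-joint arm with a two-finger parallel gripper is mounted at the origin on the work surface. World frame = base frame: x ahead of the robot, y to its left, z up, the work surface at z = 0. Lengths are in m, angles in rad, forces in N, time in s.
With the tool pointing down it reaches from about 0.25 to 0.775 m from the base axis. Payload 4 kg.
Tool frame: the origin (TCP) lies midway between the tips of the shut fingers; the grasp point (between the pads) lies 19 mm behind it; z points along the fingers, y is the direction in which the jaws open and shut (so a half turn about z gives the same grasp; the last joint's range is limited). The gripper opens to 85 mm and grips with 20 to 120 N. Pads are 22 mm wide; open, the fingers measure 114 mm over their backs; the gripper's body (76 mm by 85 mm) begins 54 mm behind the grasp point. The pads swing forward as they close: fully open they stand 13 mm farther back than shut.
Start: joints at [1.088, 0.087, 1.371, -0, 1.684, -0.103], TCP at [0.204, 0.511, 0.193] pointing down, gripper open.
Joint ranges: [-3.1, 3.1], [-0.76, 2.03], [0.27, 2.55], [-1.08, 4.22], [0.17, 2.65], [-2.57, 2.57]. Speed limits (rad/s): [2.79, 2.79, 3.14, 3.14, 3.14, 3.14].

## Interface

Orientations are given as a rotation vector (axis times angle).
In Python, from bench import env gives the robot as it stands.
- The arm moves only by the tool servo_tool, never from a script. Its arguments are lists of equal length, an entry for each row: "delta_pos": the shift along the world's x, y, z each as a share of 0.3 m, from -1 to 1, a list of three; "delta_rot": the turn, a rotation vector about the world's x, y, z each as a share of 2 pi rad, from -1 to 1, a list of three; "gripper": the finger opening in mm, from 0 to 85.4. In form: {"delta_pos": [[dx, dy, dz], ...], "delta_rot": [[wx, wy, wz], ...], "gripper": [gripper, ...]}. A call has 1 to 20 rows; each row is the pose to reach, as a shift and turn from the pose commanded when the call began, turning the shorter way round; what a row does not reach only later rows make up. A row lasts 1/8 s, in which the tool goes at most 62.5 mm and 10.7 degrees, less where a joint would pass 70% of its speed; a pose out of reach is approached as far as the arm can. A call with a number of a shift or a turn outside -1 to 1 is refused whole. A call with a gripper value outside its range is refused whole. The fingers move at their own pace and stop on an object; the grip force is fixed at half the most. Time passes only in rows, so rows that repeat a pose let the fingers close. It gives the time, the measured TCP pose, the force and the opening at its end, in the units of the state.
- env.sense(): the state, without advancing time (a new reading comes with each control period).
- env.read_camera(name): name is "scene" or "top" or "wrist"; returns a dict with "image" (420x560x3 uint8, red, green, blue), "vfov" (degrees; the focal length in pixels is half the picture's height over the tangent of half this angle, whatever the lens; pixels are square), "cx", "cy" (the principal point, pixels), "k1" (the pictures are not rectified: a ray, as slopes to the right and down, at radius r is drawn at 1 + k1 r^2 times it, then the intrinsics apply), "cam_to_world" (4x4, takes a point from camera to world coordinates). Camera axes: x right, y down, z forward; pixel columns grow to the right and rows downward; lengths in m; the calibration is good to about 2 mm. A picture is of the moment at which its call begins. There is no depth.
- env.job_done(): hands the job in, once; it reports no verdict.
The state is a dict: "time": time; "q": joint angles; "joint_velocities": joint speeds; "effort": joint torques, N m; "ee_pos": TCP position; "tcp_rot": TCP orientation; "wrist_force": force on the tool from outside, world axes, zero at the start; "wrist_torque": the same for the moment, N m; "grip_width": finger opening in m.
Only numpy, scipy, OpenCV 4.12 (cv2) and the standard library are available. Lean on these libraries where they do the work, as an engineer would, in place of code of your own. Each camera call takes 0.05 s, during which the arm holds its last target. There are 200 camera calls.

## Task

The glued-up model buildings on the cutting mat have been checked: green dot passed, red dot rejected. Set every green-dot building flat into a plot of its own on the model's baseboard, turned so that its white entrance faces that plot's blue street mark. Open the cabinet's red drawer, stand every red-dot building upright in it, one to a bay, and push the drawer fully shut; leave the two bottles and the brush where they are.

Things in the scene. Friction and masses are not known exactly. Their poses are not given: they have to be found in the camera images.
- house_1: model building of laminated brown MDF with a green dot (25 mm across) on its roof. Square podium 60 x 60 mm, 18 mm high, carrying a centred square tower 36 x 36 mm that rises to 60 mm; 120 g or so. In the middle of the podium's +x side is the entrance: a notch 26 mm wide that runs 12 mm in, up to the tower, full podium height, with a white forecourt on its floor. Origin: centre of the underside; z up; +x points out through the entrance. May be absent.
- house_2: model building of laminated brown MDF with a green dot (25 mm across) on its roof. Square podium 60 x 60 mm, 18 mm high, carrying a centred square tower 36 x 36 mm that rises to 60 mm; 120 g or so. In the middle of the podium's +x side is the entrance: a notch 26 mm wide that runs 12 mm in, up to the tower, full podium height, with a white forecourt on its floor. Origin: centre of the underside; z up; +x points out through the entrance. May be absent.
- house_3: model building of laminated brown MDF with a green dot (25 mm across) on its roof. Square podium 60 x 60 mm, 18 mm high, carrying a centred square tower 36 x 36 mm that rises to 60 mm; 120 g or so. In the middle of the podium's +x side is the entrance: a notch 26 mm wide that runs 12 mm in, up to the tower, full podium height, with a white forecourt on its floor. Origin: centre of the underside; z up; +x points out through the entrance. May be absent.
- house_4: model building of laminated brown MDF with a green dot (25 mm across) on its roof. Square podium 60 x 60 mm, 18 mm high, carrying a centred square tower 36 x 36 mm that rises to 60 mm; 120 g or so. In the middle of the podium's +x side is the entrance: a notch 26 mm wide that runs 12 mm in, up to the tower, full podium height, with a white forecourt on its floor. Origin: centre of the underside; z up; +x points out through the entrance. May be absent.
- house_5: model building of laminated brown MDF with a red dot (25 mm across) on its roof. Square podium 60 x 60 mm, 18 mm high, carrying a centred square tower 36 x 36 mm that rises to 60 mm; 120 g or so. In the middle of the podium's +x side is the entrance: a notch 26 mm wide that runs 12 mm in, up to the tower, full podium height, with a white forecourt on its floor. Origin: centre of the underside; z up; +x points out through the entrance. May be absent.
- house_6: model building of laminated brown MDF with a red dot (25 mm across) on its roof. Square podium 60 x 60 mm, 18 mm high, carrying a centred square tower 36 x 36 mm that rises to 60 mm; 120 g or so. In the middle of the podium's +x side is the entrance: a notch 26 mm wide that runs 12 mm in, up to the tower, full podium height, with a white forecourt on its floor. Origin: centre of the underside; z up; +x points out through the entrance. May be absent.
- entry_1 (a point): middle of the entrance opening of house_1, on the podium's +x face, 30 mm from the building's axis and 9 mm above its underside
- entry_2 (a point): middle of the entrance opening of house_2, on the podium's +x face, 30 mm from the building's axis and 9 mm above its underside
- entry_3 (a point): middle of the entrance opening of house_3, on the podium's +x face, 30 mm from the building's axis and 9 mm above its underside
- entry_4 (a point): middle of the entrance opening of house_4, on the podium's +x face, 30 mm from the building's axis and 9 mm above its underside
- plot_1: plot on the model's baseboard: a square recess 72 x 72 mm inside a kerb 6 mm wide and 6 mm high (84 mm over all). The kerb and the pavement patch outside it are blue on one side only, the +x side: that is the street mark. Origin: centre of the recess floor, which is 9 mm above the table; z up. Neighbouring plots are 100 mm apart, centre to centre. Fixed during the run.
- plot_2: plot on the model's baseboard: a square recess 72 x 72 mm inside a kerb 6 mm wide and 6 mm high (84 mm over all). The kerb and the pavement patch outside it are blue on one side only, the +x side: that is the street mark. Origin: centre of the recess floor, which is 9 mm above the table; z up. Neighbouring plots are 100 mm apart, centre to centre. Fixed during the run.
- plot_3: plot on the model's baseboard: a square recess 72 x 72 mm inside a kerb 6 mm wide and 6 mm high (84 mm over all). The kerb and the pavement patch outside it are blue on one side only, the +x side: that is the street mark. Origin: centre of the recess floor, which is 9 mm above the table; z up. Neighbouring plots are 100 mm apart, centre to centre. Fixed during the run.
- plot_4: plot on the model's baseboard: a square recess 72 x 72 mm inside a kerb 6 mm wide and 6 mm high (84 mm over all). The kerb and the pavement patch outside it are blue on one side only, the +x side: that is the street mark. Origin: centre of the recess floor, which is 9 mm above the table; z up. Neighbouring plots are 100 mm apart, centre to centre. Fixed during the run.
- baseboard: fixed plywood board 220 x 220 x 9 mm that carries the four plots in a 2 x 2 pattern; which plot sits where, and so where the marks point, varies. Origin: centre of its underside.
- cabinet: fixed plywood cabinet for rejects, 180 mm deep (x), 260 mm wide (y), 92 mm high, with one drawer with a red front. Origin: centre of the underside; -x points out of its front, the way the drawer opens.
- drawer (a joint): how far the drawer is pulled out along the cabinet's -x, m: 0 fully shut, 0.14 fully open (stop). It needs about 1.5 N to move and stays where it is left. Its red front is 12 mm thick, 256 mm wide, its top 85 mm above the table. Inside is a shallow tray: 20 mm sides and back, parted by a 15 mm high divider into two bays.
- drawer_handle (a point): middle of the drawer's steel bar handle (11 mm or so thick, 110 mm long, parallel to the front), which stands 35 mm off the face of the front, its axis 64 mm above the table, 28 mm below the cabinet's top; moves with the drawer
- bay_1 (a point): centre of the floor of the drawer's left bay (as seen by someone facing the drawer), 12 mm above the table; the bay is 120 mm (front to back, x) by 110 mm (y). Axes as the cabinet's; moves with the drawer; clear of the cabinet's top when the drawer is fully open.
- bay_2 (a point): centre of the floor of the drawer's right bay (as seen by someone facing the drawer), 12 mm above the table; the bay is 120 mm (front to back, x) by 110 mm (y). Axes as the cabinet's; moves with the drawer; clear of the cabinet's top when the drawer is fully open.
- solvent: bystander: clear bottle with orange label and black cap, 48 mm across, 100 mm tall; origin: centre of the underside
- paint: bystander: copper-coloured paint bottle with white label and white cap, 44 mm across, 120 mm tall; origin: centre of the underside
- brush: bystander: brush 170 mm long, lying on the table beyond the baseboard; origin: middle of its length
Mind the look-alikes: they are no part of the job. What is shaped like the house_3 but pink or yellow is not meant. Leave any purple or turquoise look-alike of the house_2 alone.

How it is judged:
By the outcome, as a careful person would: the job done as asked, in the order asked, and still so for the second after the job is handed in, with the robot touching nothing.
Of house_1, house_2, house_3, house_4 only 3 to 4 are there at a start; the rules pass over those that are not, and their reading is None.
Of house_5, house_6 only 1 to 2 are there at a start; the rules pass over those that are not, and their reading is None.
At some moment in a run one of house_1, house_2, house_3, house_4, house_5, house_6 may be knocked a few centimetres aside while the robot is not near it.
It also fails if it takes over 210 s, if anything falls off the work surface, if the arm or the gripper's body presses on something with over 40 N, if the wrist force passes 120 N, or if a joint passes its speed limit or range.

## Working session

There is one attempt and no reset: what is moved stays moved. The work goes in short steps, Python scripts to look and compute and a tool call to move; the robot and the scene stay as the last step left them, time stands still between calls to the robot, and variables do not carry over. Pictures are saved under pics/ and viewed, about 12 in all and at most 16, crops included, and the job is handed in when it is done.

Besides the shell and the picture viewer there is one more tool, called after "Request:" as name(argument=value, ...), one argument or row to a line, values as JSON. servo_tool: Moves the arm, as the interface text tells. Its arguments: {"type":"object","properties":{"delta_pos":{"type":"array","items":{"type":"array","items":{"type":"number","minimum":-1,"maximum":1}}},"delta_rot":{"type":"array","items":{"type":"array","items":{"type":"number","minimum":-1,"maximum":1}}},"gripper":{"type":"array","items":{"type":"number"}}},"required":["delta_pos","delta_rot","gripper"]}

```bash
ls; mkdir -p pics; cat > h.py <<'E'
import numpy as np, cv2
from bench import env
def shot(n): return env.read_camera(n)
def K(c):
    h=c["image"].shape[0]; f=h/2/np.tan(np.radians(c["vfov"])/2)
    return np.array([[f,0,c["cx"]],[0,f,c["cy"]],[0,0,1.]]),np.array([c["k1"],0,0,0,0])
def px2w(c,uv,z):
    k,d=K(c); p=cv2.undistortPointsIter(np.float64(uv).reshape(-1,1,2),k,d,None,None,(3,100,1e-10)).reshape(-1,2)
    T=np.array(c["cam_to_world"]); r=np.c_[p,np.ones(len(p))]@T[:3,:3].T; o=T[:3,3]
    return o+r*((z-o[2])/r[:,2])[:,None]
def w2px(c,P):
    k,d=K(c); T=np.linalg.inv(np.array(c["cam_to_world"]))
    P=np.float64(P).reshape(-1,3)
    return cv2.projectPoints(P,cv2.Rodrigues(T[:3,:3])[0],T[:3,3],k,d)[0].reshape(-1,2)
def save(img,name,s=1):
    cv2.imwrite("pics/"+name,cv2.resize(img[...,::-1],None,fx=s,fy=s,interpolation=cv2.INTER_CUBIC))
E
python3 - <<'E'
from h import *
for n in("scene","top"):
    c=shot(n); save(c["image"],n+"0.png",1.4); print(n,c["vfov"],c["k1"],np.round(c["cam_to_world"],3).tolist())
s=env.sense(); print(s)
E
```

```text
pics
scene 46.54639214890266 -0.15989378157247436 [[0.867, 0.359, -0.346, 1.032], [0.498, -0.63, 0.596, -0.811], [-0.004, -0.689, -0.725, 1.062], [0.0, 0.0, 0.0, 1.0]]
top 47.89763153026061 -0.04442741087665433 [[0.018, -0.998, 0.066, 0.503], [-1.0, -0.018, 0.0, -0.033], [0.001, -0.066, -0.998, 1.297], [0.0, 0.0, 0.0, 1.0]]
{'time': 0.1, 'q': array([ 1.08789351e+00,  8.79098875e-02,  1.37211888e+00,  1.96204532e-05,
        1.68359307e+00, -1.03119031e-01]), 'joint_velocities': array([-0.00186468, -0.00053078, -0.00519499,  0.00027481,  0.00156652,
        0.0003797 ]), 'effort': array([ 2.40830785e-03, -3.53017116e+01, -3.14216888e+01, -8.60362047e-05,
        8.03774747e-03, -6.77977397e-06]), 'ee_pos': array([0.20365861, 0.51034016, 0.19193252]), 'tcp_rot': array([-5.92866398e-01, -3.08452672e+00,  3.04215259e-03]), 'wrist_force': array([-0.14447791,  0.59245289, -0.79515357]), 'wrist_torque': array([-0.05622584, -0.00538158,  0.02291006]), 'grip_width': 0.08532864315478286}
```

View pics/top0.png

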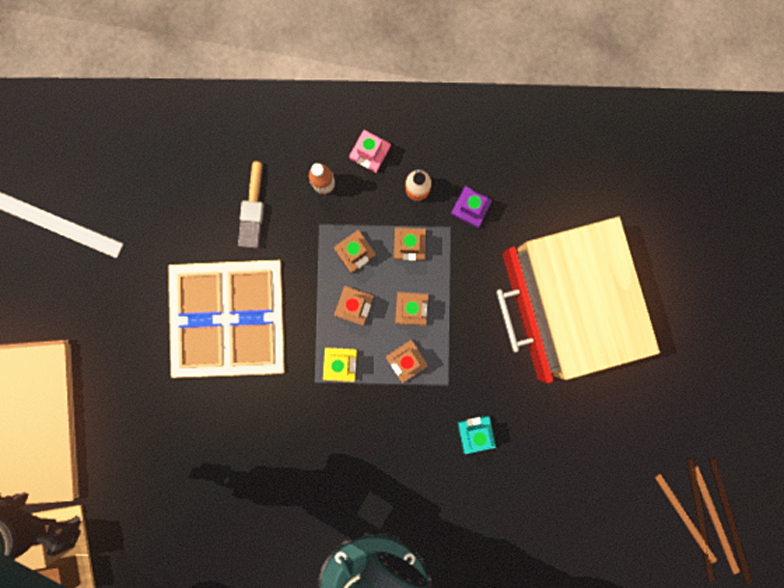

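View pics/scene0.png

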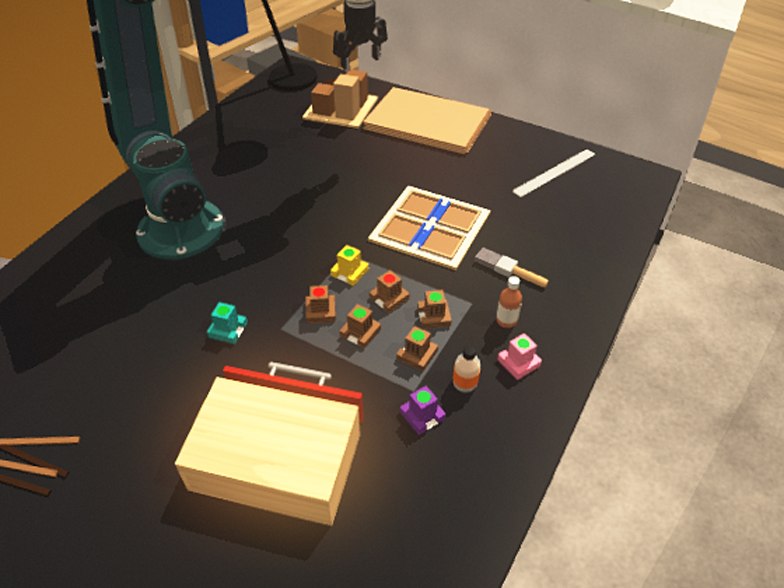

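Green-dot brown buildings are at (353,248), (410,240) and (412,308); red-dot brown ones at (352,305) and (407,362). The yellow, pink, purple and turquoise ones are look-alikes. I'll confirm this in one enlarged crop and measure.

```bash
cat >> h.py <<'E'
def dots(c,which,lim=None):
    hsv=cv2.cvtColor(c["image"],cv2.COLOR_RGB2HSV); H,S,V=cv2.split(hsv)
    m=((H>50)&(H<72)&(S>180)&(V>90)) if which=="g" else (((H<5)|(H>175))&(S>190)&(V>120))
    n,l,st,ce=cv2.connectedComponentsWithStats(m.astype(np.uint8))
    return [(ce[i],st[i,4]) for i in range(1,n) if st[i,4]>15]
def yaws(c,xy,z0=0.):
    """fit of yaw of house near xy by forecourt-white centroid"""
    pass
E
python3 - <<'E'
from h import *
c=shot("top"); im=c["image"]
for w in "gr":
    for p,a in dots(c,w): print(w,p.round(1),a,px2w(c,[p],.06)[0].round(4))
# blue
hsv=cv2.cvtColor(im,cv2.COLOR_RGB2HSV); m=((hsv[...,0]>108)&(hsv[...,0]<125)&(hsv[...,1]>150)&(hsv[...,2]>90)).astype(np.uint8)
n,l,st,ce=cv2.connectedComponentsWithStats(m)
for i in range(1,n):
    if st[i,4]>10: print("blue",ce[i].round(1),st[i],px2w(c,[ce[i]],.012)[0].round(4))
a=cv2.resize(im[150:285,215:330],None,fx=5,fy=5,interpolation=cv2.INTER_CUBIC)[:600]
save(im[155:280,110:260],"cropA.png",5); save(im[155:280,220:380],"cropB.png",5)
E
```

```text
g [263.2 102.4] 48 [0.8525 0.0262 0.06  ]
g [338.4 144.1] 51 [ 0.7437 -0.175   0.06  ]
g [292.5 171.4] 57 [ 0.6685 -0.0546  0.06  ]
g [251.9 176.9] 57 [0.6521 0.0518 0.06  ]
g [294.  219.5] 55 [ 0.5419 -0.0608  0.06  ]
g [240.7 260.9] 50 [0.4316 0.0761 0.06  ]
g [342.2 313.2] 64 [ 0.3014 -0.1896  0.06  ]
r [376.5 224.7] 896 [ 0.532 -0.277  0.06 ]
r [251.  217.3] 66 [0.5457 0.0517 0.06  ]
r [290.4 258.5] 69 [ 0.4402 -0.0532  0.06  ]
blue [179.1 226.5] [165 222  29  10 158] [0.5188 0.2503 0.012 ]
blue [142.1 228.3] [128 224  27  10 145] [0.512  0.3514 0.012 ]
```

View pics/cropA.png

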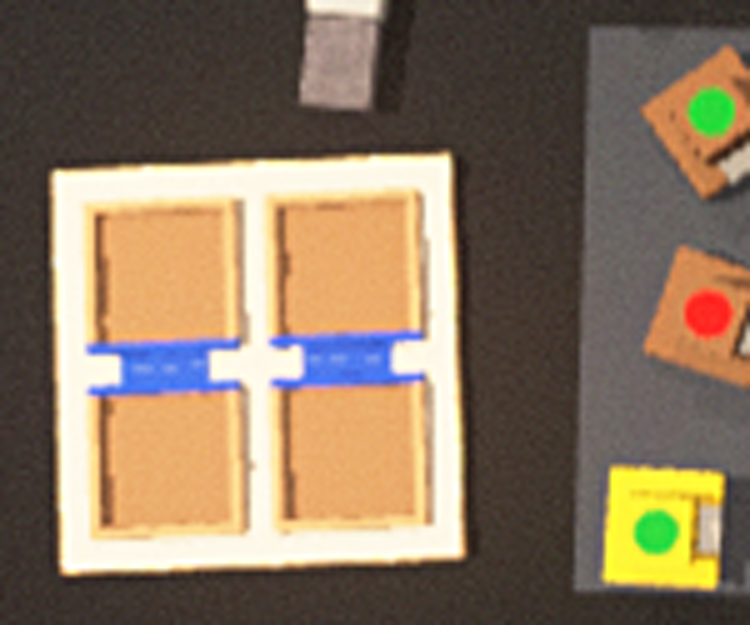

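View pics/cropB.png

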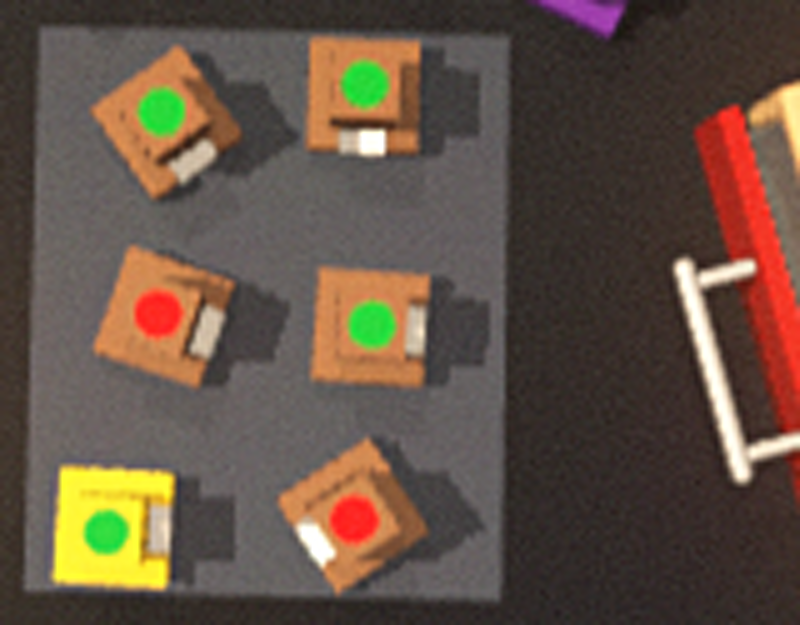

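The crop confirms three brown green-dot houses at crop px (162,110), (365,83) and (372,324), and two brown red-dot ones at (158,314) and (353,519). The yellow one at (107,530) is a look-alike. All the blue marks lie on the board's mid-line, so the far plots face −x and the near plots face +x.

```bash
cat > m1.py <<'E'
from h import *
c=shot("top")
P=lambda pts,off,z: px2w(c,np.array(pts)/5.+off-0.4,z)[:,:2]
b=P([(52,170),(450,153),(463,555),(62,573)],(110,155),.009)
d=(b[1]-b[0])+(b[2]-b[3]); e=(b[0]-b[3])+(b[1]-b[2])
print("board",b.round(4).tolist(),b.mean(0).round(4),"size",np.linalg.norm(d)/2,np.linalg.norm(e)/2,"x-yaw",np.degrees(np.arctan2(e[1],e[0])),np.degrees(np.arctan2(d[1],d[0]))+90)
H=dict(A=([(178,45),(93,110),(158,197),(240,130)],(162,110),(193,160)),
B=([(310,38),(420,40),(420,155),(307,152)],(365,83),(363,142)),
C=([(318,267),(430,272),(427,387),(312,383)],(372,324),(417,327)),
R1=([(132,246),(234,283),(202,387),(95,352)],(158,314),(207,331)),
R2=([(368,438),(278,497),(338,592),(427,525)],(353,519),(316,543)))
off=(220,155)
for k,(cor,dot,fc) in H.items():
    q=P(cor,off,.018); dd=P([dot],off,.06)[0]; f=P([fc],off,.002)[0]
    v=np.diff(np.r_[q,q[:1]],axis=0); a=np.angle(np.mean([((x+1j*y)/abs(x+1j*y))**4 for x,y in v]))/4
    t=np.degrees(np.arctan2(*(f-dd)[::-1])); a=np.degrees(a); a+=90*round((t-a)/90)
    print(k,"dot",dd.round(4),"podium",q.mean(0).round(4),"yaw",a.round(1),"fc",t.round(1))
h=P([(685,265),(742,475)],off,.064); print("handle",h.round(4).tolist(),h.mean(0),np.degrees(np.arctan2(*(h[0]-h[1])[::-1])))
E
python3 m1.py
```

```text
board [[0.6197, 0.4178], [0.6329, 0.1983], [0.414, 0.1849], [0.3997, 0.4037]] [0.5166 0.3012] size 0.21957079398767823 0.21986125366364134 x-yaw 3.582455815037724 3.5856936511501516
A dot [0.6529 0.0516] podium [0.6523 0.0515] yaw -141.5 fc -146.0
B dot [ 0.6691 -0.055 ] podium [ 0.6675 -0.0555] yaw -180.0 fc -178.9
C dot [ 0.5422 -0.0608] podium [ 0.5418 -0.0616] yaw -91.3 fc -88.6
R1 dot [0.5455 0.0513] podium [0.5454 0.05  ] yaw -107.5 fc -106.5
R2 dot [ 0.4405 -0.0526] podium [ 0.4416 -0.053 ] yaw 125.2 fc 130.6
handle [[0.5758, -0.2239], [0.4669, -0.2546]] [ 0.52138138 -0.23923395] 15.71696063488614
```

```bash
cat > plan.py <<'E'
import sys
from h import *
from scipy.spatial.transform import Rotation as R
# args: x,y,z,phi(jaw deg) ... prints delta from the present pose in move units
s=env.sense(); p=s["ee_pos"]; r=R.from_rotvec(s["tcp_rot"])
def down(f): 
    f=np.radians(f); y=np.array([np.cos(f),np.sin(f),0]); z=np.array([0,0,-1.]); return R.from_matrix(np.c_[np.cross(y,z),y,z])
y=r.as_matrix()[:,1]
print("t",round(s["time"],2),"p",p.round(4),"phi",np.degrees(np.arctan2(y[1],y[0])).round(1),"q6",np.degrees(s["q"][5]).round(0),"F",s["wrist_force"].round(1),"w",round(s["grip_width"],4))
for a in sys.argv[1:]:
    v=[float(q) for q in a.split(",")]
    d=(np.array(v[:3])-p)/.3; w=(down(v[3])*r.inv()).as_rotvec()/(2*np.pi)
    print(a,"dpos",d.round(3).tolist(),"rows",np.ceil(np.linalg.norm(d)*.3/.0625),"drot",w.round(4).tolist(),"rows",np.ceil(np.linalg.norm(w)*360/10.7))
E
python3 plan.py 0.43,0.28,0.192,38
```

```text
t 0.2 p [0.2037 0.5105 0.1923] phi 68.2 q6 -6.0 F [0.3 0.6 0.1] w 0.0854
0.43,0.28,0.192,38 dpos [0.754, -0.768, -0.001] rows 6.0 drot [0.0002, -0.0002, -0.084] rows 3.0
```

Request:
servo_tool(
  delta_pos=[
    [0.754, -0.768, 0],
    [0.754, -0.768, 0],
    [0.754, -0.768, 0],
    [0.754, -0.768, 0],
    [0.754, -0.768, 0],
    [0.754, -0.768, 0],
  ],
  delta_rot=[
    [0, 0, -0.084],
    [0, 0, -0.084],
    [0, 0, -0.084],
    [0, 0, -0.084],
    [0, 0, -0.084],
    [0, 0, -0.084],
  ],
  gripper=[64, 64, 64, 64, 64, 64],
)

```text
time: 0.95
ee_pos: [0.4322, 0.2774, 0.1925]
tcp_rot: [1.385, 2.819, -0.002]
wrist_force: [-0.7, 0.3, -0.0]
grip_width: 0.0641
```

```bash
python3 plan.py 0.6525,0.0515,0.12,38 0.6525,0.0515,0.024,38; python3 -c "
from h import *
c=shot('top')
for w in 'gr':
    for p,a in dots(c,w): print(w,p.round(1),a,px2w(c,[p],.06)[0,:2].round(4))"
```

```text
t 0.95 p [0.4322 0.2774 0.1925] phi 37.7 q6 -11.0 F [-0.7  0.3 -0. ] w 0.0641
0.6525,0.0515,0.12,38 dpos [0.734, -0.753, -0.242] rows 6.0 drot [0.0002, -0.0, 0.0009] rows 1.0
0.6525,0.0515,0.024,38 dpos [0.734, -0.753, -0.562] rows 6.0 drot [0.0002, -0.0, 0.0009] rows 1.0
g [263.3 102.4] 47 [0.8524 0.026 ]
g [338.4 144. ] 52 [ 0.7438 -0.1751]
g [292.4 171.4] 54 [ 0.6686 -0.0545]
g [251.9 177.1] 56 [0.6517 0.0517]
g [293.9 219.5] 56 [ 0.542  -0.0606]
g [240.8 261. ] 47 [0.4315 0.076 ]
g [342.2 313.1] 67 [ 0.3016 -0.1897]
r [376.5 224.9] 900 [ 0.5316 -0.2771]
r [251.1 217.2] 67 [0.546  0.0516]
r [290.3 258.4] 74 [ 0.4405 -0.0529]
```

Request:
servo_tool(
  delta_pos=[
    [0.741, -0.762, -0.1],
    [0.741, -0.762, -0.1],
    [0.741, -0.762, -0.1],
    [0.741, -0.762, -0.1],
    [0.741, -0.762, -0.1],
    [0.741, -0.762, -0.1],
    [0.741, -0.762, -0.1],
    [0.741, -0.762, -0.1],
  ],
  delta_rot=[
    [0, 0, 0],
    [0, 0, 0],
    [0, 0, 0],
    [0, 0, 0],
    [0, 0, 0],
    [0, 0, 0],
    [0, 0, 0],
    [0, 0, 0],
  ],
  gripper=[64, 64, 64, 64, 64, 64, 64, 64],
)

```text
time: 2.0
ee_pos: [0.6517, 0.0541, 0.1638]
tcp_rot: [1.373, 2.825, 0.001]
wrist_force: [-0.1, 0.3, 0.3]
grip_width: 0.064
```

```bash
python3 plan.py 0.6522,0.0516,0.10,38 0.6522,0.0516,0.024,38; python3 -c "
from h import *
c=shot('wrist')
for w in 'gr':
    for p,a in dots(c,w): print(w,p.round(1),a,px2w(c,[p],.06)[0,:2].round(4))
save(c['image'],'w1.png',1)"
```

```text
t 2.0 p [0.6517 0.0541 0.1638] phi 38.1 q6 -38.0 F [-0.1  0.3  0.3] w 0.064
0.6522,0.0516,0.10,38 dpos [0.002, -0.008, -0.213] rows 2.0 drot [-0.0001, 0.0001, -0.0004] rows 1.0
0.6522,0.0516,0.024,38 dpos [0.002, -0.008, -0.466] rows 3.0 drot [-0.0001, 0.0001, -0.0004] rows 1.0
g [100.9  31.7] 573 [0.4317 0.0762]
g [278.1 199.7] 451 [0.652  0.0523]
g [126.1 219.7] 407 [ 0.5423 -0.0604]
g [229.5 284.7] 352 [ 0.6688 -0.0543]
r [188.9 132.7] 541 [0.5459 0.0516]
r [ 44.9 153. ] 454 [ 0.4407 -0.0526]
r [ 30.4 309.7] 638 [ 0.5049 -0.2307]
r [ 16.8 339.4] 1074 [ 0.5076 -0.2842]
r [ 94.6 348.4] 52 [ 0.5916 -0.2277]
r [130.2 377. ] 843 [ 0.6468 -0.2375]
```

View pics/w1.png

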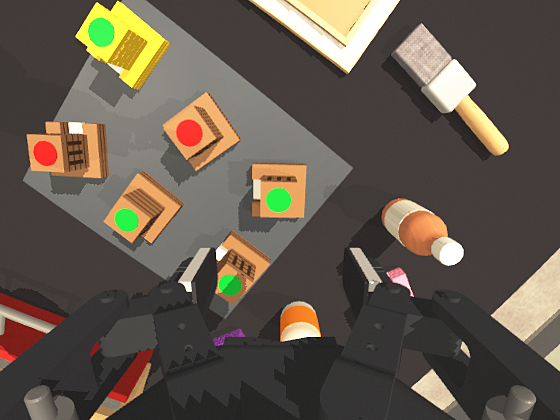

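Request:
servo_tool(
  delta_pos=[
    [-0.001, 0.001, -0.2],
    [-0.001, 0.001, -0.35],
    [-0.001, 0.001, -0.461],
    [-0.001, 0.001, -0.461],
    [-0.001, 0.001, -0.461],
    [-0.001, 0.001, -0.461],
    [-0.001, 0.001, -0.461],
    [-0.001, 0.001, -0.461],
    [-0.001, 0.001, -0.461],
    [-0.001, 0.001, -0.461],
  ],
  delta_rot=[
    [0, 0, 0],
    [0, 0, 0],
    [0, 0, 0],
    [0, 0, 0],
    [0, 0, 0],
    [0, 0, 0],
    [0, 0, 0],
    [0, 0, 0],
    [0, 0, 0],
    [0, 0, 0],
  ],
  gripper=[64, 64, 64, 64, 64, 20, 20, 20, 20, 20],
)

```text
time: 3.3
ee_pos: [0.6521, 0.052, 0.0247]
tcp_rot: [-1.377, -2.824, -0.0]
wrist_force: [-0.3, 0.5, -0.0]
grip_width: 0.0197
```

```bash
python3 plan.py 0.652,0.052,0.14,38 0.5634,0.3542,0.14,3.6
```

```text
t 3.3 p [0.6521 0.052  0.0247] phi 38.0 q6 -38.0 F [-0.3  0.5 -0. ] w 0.0197
0.652,0.052,0.14,38 dpos [-0.0, -0.0, 0.384] rows 2.0 drot [-0.0, -0.0, 0.0] rows 1.0
0.5634,0.3542,0.14,3.6 dpos [-0.296, 1.007, 0.384] rows 6.0 drot [-0.0, -0.0, -0.0955] rows 4.0
```

```bash
python3 -c "
from h import *
c=shot('top'); d=shot('wrist')
for n,cc in(('t',c),('w',d)):
  for w in 'gr':
    for p,a in dots(cc,w): print(n,w,p.round(1),a,px2w(cc,[p],.06)[0,:2].round(4))
a=cv2.resize(c['image'][140:290,200:340],(400,428)); b=cv2.resize(d['image'],(400,300)); 
o=np.zeros((428,800,3),np.uint8); o[:,:400]=a; o[:300,400:]=b
save(o,'g1.png',1)"
```

```text
t g [263.2 102.4] 48 [0.8525 0.0262]
t g [338.4 144.1] 51 [ 0.7437 -0.175 ]
t g [292.5 171.5] 52 [ 0.6683 -0.0548]
t g [293.9 219.5] 56 [ 0.542  -0.0606]
t g [342.2 313.1] 65 [ 0.3016 -0.1897]
t r [379.6 228.7] 478 [ 0.5217 -0.2855]
t r [251.1 217.2] 67 [0.546  0.0516]
t r [290.4 258.5] 69 [ 0.4402 -0.0532]
w g [279.2 256.6] 1395 [0.652  0.0526]
w g [ 15.  287.5] 998 [ 0.543  -0.0598]
w r [106.4 140.9] 1193 [0.5475 0.0485]
w r [  1.  416.2] 21 [ 0.5729 -0.1726]
```

View pics/g1.png

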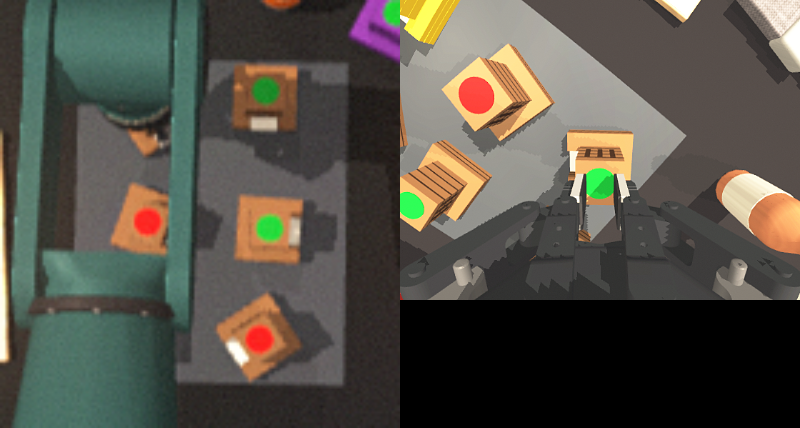

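```bash
python3 -c "
from h import *
d=shot('wrist')
save(d['image'][150:370,170:390],'g2.png',2.7)"
```

```text
(no output)
```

View pics/g2.png

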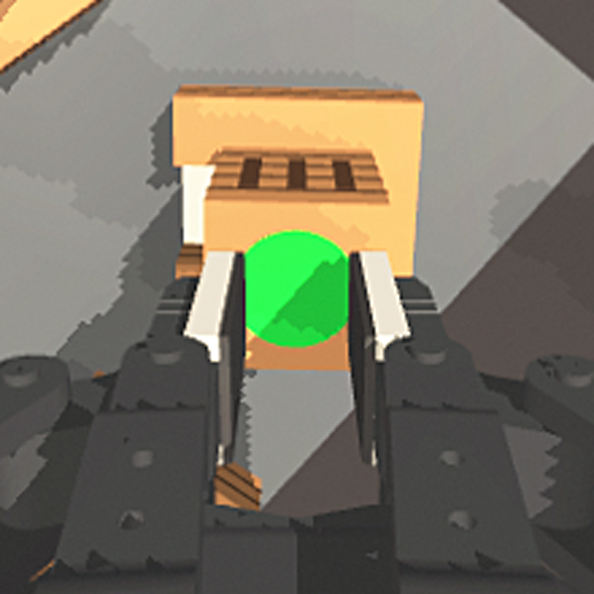

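```bash
python3 -c "
from h import *
from scipy.spatial.transform import Rotation as R
c=shot('wrist'); s=env.sense(); p=s['ee_pos']; y=R.from_rotvec(s['tcp_rot']).as_matrix()[:,1]
T=np.array(c['cam_to_world']); print('cam',T[:3,3].round(3),'axis',T[:3,2].round(2),'p',p)
for dz in (0,.01,.019,.03,.04,.05):
  print(dz,[w2px(c,p+[0,0,dz]+g*y)[0].round(0).tolist() for g in(-.01,.01,-.032,.032)])
"
```

```text
cam [0.612 0.105 0.205] axis [ 0.16 -0.21 -0.96] p [0.65204425 0.05207809 0.02458732]
0 [[263.0, 235.0], [294.0, 235.0], [230.0, 234.0], [328.0, 234.0]]
0.01 [[263.0, 240.0], [295.0, 240.0], [227.0, 240.0], [330.0, 240.0]]
0.019 [[262.0, 246.0], [296.0, 246.0], [224.0, 246.0], [333.0, 246.0]]
0.03 [[261.0, 253.0], [297.0, 253.0], [221.0, 253.0], [336.0, 253.0]]
0.04 [[259.0, 261.0], [298.0, 261.0], [217.0, 261.0], [340.0, 261.0]]
0.05 [[258.0, 270.0], [299.0, 270.0], [213.0, 270.0], [344.0, 270.0]]
```

```bash
python3 -c "
from h import *
c=shot('scene'); p=env.sense()['ee_pos']; im=c['image'].copy()
u=w2px(c,[p,p+[0,0,.042],p+[0,0,.019]]); print(u.round(1))
x,y=u[0].astype(int); s=5
o=cv2.resize(im[y-70:y+40,x-60:x+80],None,fx=s,fy=s,interpolation=cv2.INTER_CUBIC)
for q,col in zip(u,[(255,0,255),(0,255,255),(255,255,0)]): cv2.circle(o,tuple(int(v) for v in (q-[x-60,y-70])*s),5,col,2)
save(o,'s1.png')"
```

```text
[[310.7 220.5]
 [311.5 210.5]
 [311.1 216. ]]
```

View pics/s1.png

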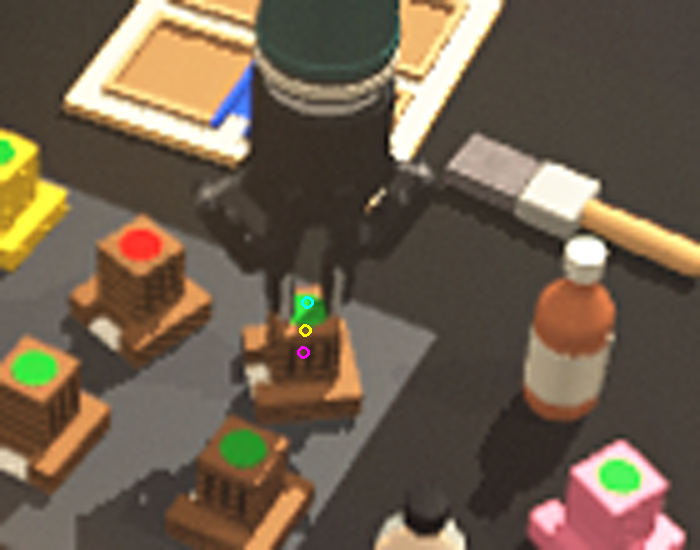

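The scene crop shows the fingertips at the cyan mark, about 42 mm above the reported TCP. The wrist picture agrees, so the jaws shut above the roof without touching it. I'll open and go lower by that offset.

Request:
servo_tool(
  delta_pos=[
    [0, 0, 0.02],
    [0, 0, 0.02],
    [0, 0, 0.02],
    [0, 0, -0.04],
    [0, 0, -0.09],
    [0, 0, -0.135],
    [0, 0, -0.135],
    [0, 0, -0.135],
    [0, 0, -0.135],
    [0, 0, -0.135],
    [0, 0, -0.135],
    [0, 0, -0.135],
    [0, 0, -0.135],
  ],
  delta_rot=[
    [0, 0, 0],
    [0, 0, 0],
    [0, 0, 0],
    [0, 0, 0],
    [0, 0, 0],
    [0, 0, 0],
    [0, 0, 0],
    [0, 0, 0],
    [0, 0, 0],
    [0, 0, 0],
    [0, 0, 0],
    [0, 0, 0],
    [0, 0, 0],
  ],
  gripper=[64, 64, 64, 64, 64, 64, 64, 64, 20, 20, 20, 20, 20],
)

```text
time: 5.18
ee_pos: [0.653, 0.0521, -0.0146]
tcp_rot: [1.376, 2.822, 0.002]
wrist_force: [0.7, 0.1, 6.1]
grip_width: 0.0354
```

```bash
python3 plan.py 0.652,0.052,0.10,38 0.5634,0.3542,0.10,3.6; python3 -c "
from h import *
c=shot('wrist'); print([(p.round(0),a) for p,a in dots(c,'g')]); save(c['image'][120:390,140:420],'g3.png',2.1)"
```

```text
t 5.17 p [ 0.653   0.0521 -0.0146] phi 38.0 q6 -38.0 F [0.7 0.1 6.1] w 0.0354
0.652,0.052,0.10,38 dpos [-0.003, -0.0, 0.382] rows 2.0 drot [0.0, 0.0004, -0.0] rows 1.0
0.5634,0.3542,0.10,3.6 dpos [-0.299, 1.007, 0.382] rows 6.0 drot [0.0001, 0.0004, -0.0956] rows 4.0
[(array([280., 295.]), np.int32(2552))]
```

View pics/g3.png

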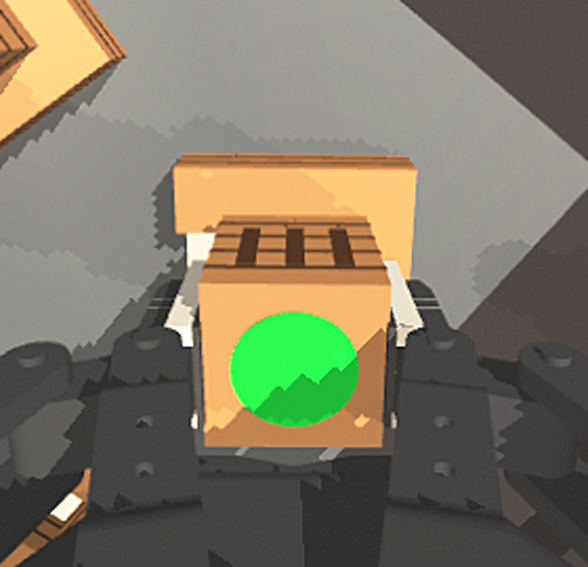

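Request:
servo_tool(
  delta_pos=[
    [0, 0, 0.1],
    [0, 0, 0.25],
    [0, 0, 0.388],
    [-0.05, 0.17, 0.388],
    [-0.11, 0.37, 0.388],
    [-0.17, 0.57, 0.388],
    [-0.23, 0.77, 0.388],
    [-0.28, 0.93, 0.388],
    [-0.295, 0.99, 0.388],
    [-0.295, 0.99, 0.388],
    [-0.295, 0.99, 0.388],
  ],
  delta_rot=[
    [0, 0, 0],
    [0, 0, 0],
    [0, 0, 0],
    [0, 0, -0.015],
    [0, 0, -0.035],
    [0, 0, -0.055],
    [0, 0, -0.075],
    [0, 0, -0.0956],
    [0, 0, -0.0956],
    [0, 0, -0.0956],
    [0, 0, -0.0956],
  ],
  gripper=[20, 20, 20, 20, 20, 20, 20, 20, 20, 20, 20],
)

```text
time: 6.6
ee_pos: [0.5641, 0.3473, 0.1]
tcp_rot: [2.152, 2.288, -0.002]
wrist_force: [1.0, -0.8, -0.5]
grip_width: 0.0354
```

```bash
python3 plan.py 0.5634,0.3542,0.02,3.6 0.5634,0.3542,-0.004,3.6; python3 -c "
from h import *
c=shot('wrist')
for q in dots(c,'g'): print(q[0].round(1),px2w(c,[q[0]],.1752)[0].round(4))"
```

```text
t 6.6 p [0.5641 0.3473 0.1   ] phi 3.5 q6 23.0 F [ 1.  -0.8 -0.5] w 0.0354
0.5634,0.3542,0.02,3.6 dpos [-0.002, 0.023, -0.267] rows 2.0 drot [0.0002, -0.0001, 0.0002] rows 1.0
0.5634,0.3542,-0.004,3.6 dpos [-0.002, 0.023, -0.347] rows 2.0 drot [0.0002, -0.0001, 0.0002] rows 1.0
[279.7 295.3] [0.5644 0.3493 0.1752]
```

Request:
servo_tool(
  delta_pos=[
    [0, 0.018, 0],
    [0, 0.018, -0.15],
    [0, 0.018, -0.27],
    [0, 0.018, -0.31],
    [0, 0.018, -0.335],
    [0, 0.018, -0.347],
    [0, 0.018, -0.347],
    [0, 0.018, -0.347],
  ],
  delta_rot=[
    [0, 0, 0],
    [0, 0, 0],
    [0, 0, 0],
    [0, 0, 0],
    [0, 0, 0],
    [0, 0, 0],
    [0, 0, 0],
    [0, 0, 0],
  ],
  gripper=[20, 20, 20, 20, 20, 20, 20, 20],
)

```text
time: 7.65
ee_pos: [0.5644, 0.3549, -0.0021]
tcp_rot: [2.15, 2.289, 0.003]
wrist_force: [-0.4, 0.1, -1.4]
grip_width: 0.035
```

```bash
python3 plan.py 0.5634,0.3542,-0.004,3.6; python3 -c "
from h import *
c=shot('wrist')
for q in dots(c,'g'): print(q[0].round(1),px2w(c,[q[0]],.0704)[0].round(4))
save(c['image'][60:390,90:500],'p1.png',1.9)"
```

```text
t 7.65 p [ 0.5644  0.3549 -0.0021] phi 3.6 q6 24.0 F [-0.4  0.1 -1.4] w 0.035
0.5634,0.3542,-0.004,3.6 dpos [-0.003, -0.002, -0.006] rows 1.0 drot [-0.0002, 0.0003, 0.0] rows 1.0
[279.6 295.3] [0.5646 0.355  0.0704]
```

View pics/p1.png

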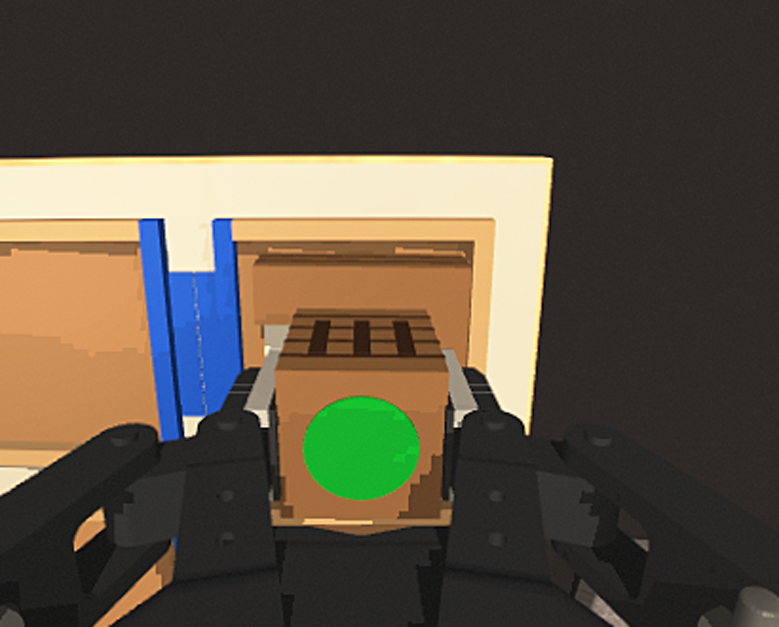

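Request:
servo_tool(
  delta_pos=[
    [-0.005, 0, -0.005],
    [-0.005, 0, -0.005],
    [-0.005, 0, -0.005],
    [-0.005, 0, -0.005],
    [-0.005, 0, -0.005],
    [-0.005, 0, -0.005],
    [-0.005, 0, 0.1],
    [-0.005, 0, 0.25],
    [-0.005, 0, 0.34],
    [0.07, -0.2, 0.34],
    [0.14, -0.4, 0.34],
    [0.21, -0.6, 0.34],
    [0.27, -0.8, 0.34],
    [0.34, -1, 0.34],
    [0.34, -1, 0.34],
    [0.34, -1, 0.34],
  ],
  delta_rot=[
    [0, 0, 0],
    [0, 0, 0],
    [0, 0, 0],
    [0, 0, 0],
    [0, 0, 0],
    [0, 0, 0],
    [0, 0, 0],
    [0, 0, 0],
    [0, 0, 0],
    [0, 0, -0.01],
    [0, 0, -0.01],
    [0, 0, -0.01],
    [0, 0, -0.01],
    [0, 0, -0.01],
    [0, 0, -0.01],
    [0, 0, -0.01],
  ],
  gripper=[20, 20, 60, 60, 60, 60, 60, 60, 60, 60, 60, 60, 60, 60, 60, 60],
)

```text
time: 9.7
ee_pos: [0.6655, 0.0543, 0.0984]
tcp_rot: [-2.222, -2.219, -0.0]
wrist_force: [-0.5, 0.7, -0.6]
grip_width: 0.06
```

```bash
cat > look.py <<'E'
from h import *
import sys
for n in sys.argv[1:]:
  c=shot(n)
  for w in 'gr':
    for p,a in dots(c,w):
      if a<3000: print(n,w,p.round(1),a,px2w(c,[p],.06)[0,:2].round(4),px2w(c,[p],.069)[0,:2].round(4))
E
python3 plan.py 0.6685,-0.055,0.10,0; python3 look.py top wrist
```

```text
t 9.7 p [0.6655 0.0543 0.0984] phi -0.1 q6 -0.0 F [-0.5  0.7 -0.6] w 0.06
0.6685,-0.055,0.10,0 dpos [0.01, -0.364, 0.005] rows 2.0 drot [-0.0001, -0.0001, 0.0002] rows 1.0
top g [263.3 102.5] 46 [0.8522 0.0262] [0.8497 0.0258]
top g [338.4 144.1] 51 [ 0.7437 -0.175 ] [ 0.7419 -0.1739]
top g [292.5 171.4] 53 [ 0.6685 -0.0546] [ 0.6673 -0.0545]
top g [134.8 208.6] 43 [0.5629 0.3585] [0.5625 0.3557]
top g [294.  219.5] 55 [ 0.5419 -0.0608] [ 0.5416 -0.0606]
top g [342.2 313.1] 65 [ 0.3016 -0.1897] [ 0.3031 -0.1886]
top r [377.7 223.8] 525 [ 0.5346 -0.2803] [ 0.5343 -0.2785]
top r [251.  217.2] 66 [0.5459 0.0517] [0.5456 0.0511]
top r [290.4 258.4] 69 [ 0.4404 -0.053 ] [ 0.4409 -0.0529]
wrist g [  1.6 195.4] 76 [0.4412 0.0738] [0.4504 0.0757]
wrist g [503.5 249.9] 576 [0.8521 0.0272] [0.8445 0.0311]
wrist g [282.7 333.5] 350 [ 0.6685 -0.051 ] [ 0.6684 -0.0439]
wrist g [147.6 350. ] 17 [ 0.5454 -0.0709] [ 0.5503 -0.0629]
wrist r [128.3 222. ] 711 [0.5459 0.0517] [0.5509 0.0546]
wrist r [ 35.8 328.9] 435 [ 0.4406 -0.0524] [ 0.4498 -0.0453]
```

Request:
servo_tool(
  delta_pos=[
    [0.01, -0.18, 0],
    [0.01, -0.33, 0],
    [0.01, -0.363, 0],
    [0.01, -0.363, -0.05],
    [0.01, -0.363, -0.2],
    [0.01, -0.363, -0.31],
    [0.01, -0.363, -0.366],
    [0.01, -0.363, -0.366],
    [0.01, -0.363, -0.366],
    [0.01, -0.363, -0.366],
    [0.01, -0.363, -0.366],
    [0.01, -0.363, -0.366],
    [0.01, -0.363, -0.366],
  ],
  delta_rot=[
    [0, 0, 0],
    [0, 0, 0],
    [0, 0, 0],
    [0, 0, 0],
    [0, 0, 0],
    [0, 0, 0],
    [0, 0, 0],
    [0, 0, 0],
    [0, 0, 0],
    [0, 0, 0],
    [0, 0, 0],
    [0, 0, 0],
    [0, 0, 0],
  ],
  gripper=[60, 60, 60, 60, 60, 60, 60, 60, 60, 20, 20, 20, 20],
)

```text
time: 11.42
ee_pos: [0.6701, -0.0547, -0.009]
tcp_rot: [2.22, 2.219, 0.004]
wrist_force: [-0.3, 0.5, 6.3]
grip_width: 0.0349
```

```bash
python3 plan.py 0.5696,0.2544,0.10,3.6
```

```text
t 11.43 p [ 0.6701 -0.0547 -0.009 ] phi -0.0 q6 -9.0 F [-0.3  0.5  6.3] w 0.0349
0.5696,0.2544,0.10,3.6 dpos [-0.335, 1.03, 0.363] rows 6.0 drot [0.0001, 0.0006, 0.0101] rows 1.0
```

Request:
servo_tool(
  delta_pos=[
    [0, 0, 0.1],
    [0, 0, 0.25],
    [0, 0, 0.373],
    [-0.06, 0.19, 0.373],
    [-0.13, 0.39, 0.373],
    [-0.2, 0.59, 0.373],
    [-0.27, 0.79, 0.373],
    [-0.33, 0.96, 0.373],
    [-0.33, 0.99, 0.373],
    [-0.33, 0.99, 0.373],
    [-0.33, 0.99, 0.373],
  ],
  delta_rot=[
    [0, 0, 0],
    [0, 0, 0],
    [0, 0, 0],
    [0, 0, 0.01],
    [0, 0, 0.01],
    [0, 0, 0.01],
    [0, 0, 0.01],
    [0, 0, 0.01],
    [0, 0, 0.01],
    [0, 0, 0.01],
    [0, 0, 0.01],
  ],
  gripper=[20, 20, 20, 20, 20, 20, 20, 20, 20, 20, 20],
)

```text
time: 12.8
ee_pos: [0.5701, 0.241, 0.1002]
tcp_rot: [2.153, 2.288, -0.002]
wrist_force: [-0.7, 0.3, -1.6]
grip_width: 0.0354
```

Request:
servo_tool(
  delta_pos=[
    [0, 0.04, 0],
    [0, 0.04, -0.15],
    [0, 0.04, -0.25],
    [0, 0.04, -0.3],
    [0, 0.04, -0.32],
    [0, 0.04, -0.325],
    [0, 0.04, -0.325],
    [0, 0.04, -0.325],
  ],
  delta_rot=[
    [0, 0, 0],
    [0, 0, 0],
    [0, 0, 0],
    [0, 0, 0],
    [0, 0, 0],
    [0, 0, 0],
    [0, 0, 0],
    [0, 0, 0],
  ],
  gripper=[20, 20, 20, 20, 20, 20, 20, 20],
)

```text
time: 13.8
ee_pos: [0.5705, 0.2549, 0.0045]
tcp_rot: [2.15, 2.289, 0.003]
wrist_force: [0.1, 0.3, -1.1]
grip_width: 0.0352
```

```bash
python3 plan.py 0.5696,0.2544,-0.001,3.6; python3 -c "
from h import *
c=shot('wrist')
for q in dots(c,'g'): print(q[0].round(1),px2w(c,[q[0]],.0704)[0].round(4))
save(c['image'][60:390,90:500],'p2.png',1.9)"
```

```text
t 13.8 p [0.5705 0.2549 0.0045] phi 3.6 q6 15.0 F [ 0.1  0.3 -1.1] w 0.0352
0.5696,0.2544,-0.001,3.6 dpos [-0.003, -0.002, -0.018] rows 1.0 drot [-0.0001, 0.0004, 0.0] rows 1.0
[273.4  31.5] [0.5622 0.3549 0.0704]
[279.7 290.3] [0.5708 0.2535 0.0704]
```

View pics/p2.png

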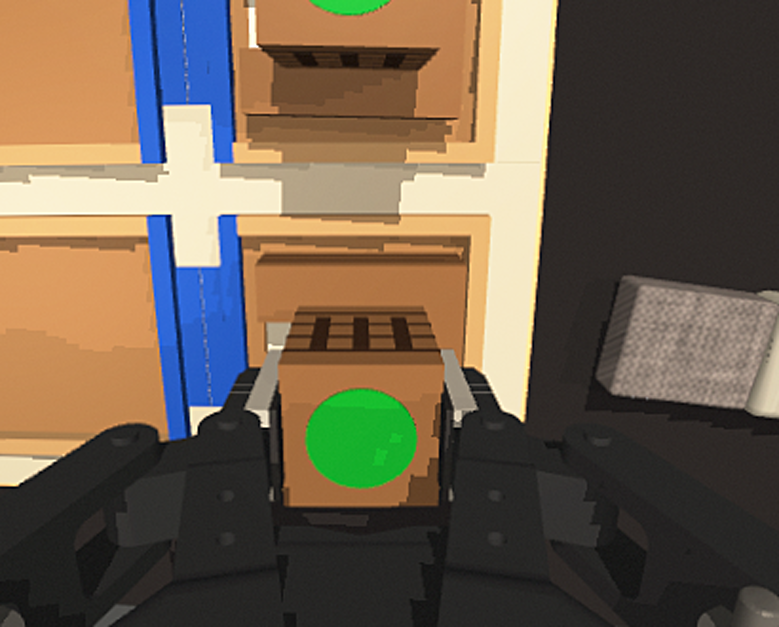

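Request:
servo_tool(
  delta_pos=[
    [-0.004, 0.002, -0.012],
    [-0.004, 0.002, -0.012],
    [-0.004, 0.002, -0.012],
    [-0.004, 0.002, -0.012],
    [-0.004, 0.002, -0.012],
    [-0.004, 0.002, -0.012],
    [-0.004, 0.002, 0.1],
    [-0.004, 0.002, 0.25],
    [-0.004, 0.002, 0.325],
    [-0.02, -0.16, 0.325],
    [-0.04, -0.32, 0.325],
    [-0.06, -0.48, 0.325],
    [-0.08, -0.64, 0.325],
    [-0.09, -0.8, 0.325],
    [-0.092, -0.96, 0.325],
    [-0.092, -1, 0.325],
    [-0.092, -1, 0.325],
    [-0.092, -1, 0.325],
    [-0.092, -1, 0.325],
    [-0.092, -1, 0.325],
  ],
  delta_rot=[
    [0, 0, 0],
    [0, 0, 0],
    [0, 0, 0],
    [0, 0, 0],
    [0, 0, 0],
    [0, 0, 0],
    [0, 0, 0],
    [0, 0, 0],
    [0, 0, -0.02],
    [0, 0, -0.045],
    [0, 0, -0.07],
    [0, 0, -0.1],
    [0, 0, -0.125],
    [0, 0, -0.15],
    [0, 0, -0.18],
    [0, 0, -0.21],
    [0, 0, -0.235],
    [0, 0, -0.262],
    [0, 0, -0.262],
    [0, 0, -0.262],
  ],
  gripper=[20, 20, 60, 60, 60, 60, 60, 60, 60, 60, 60, 60, 60, 60, 60, 60, 60, 60, 60, 60],
)

```text
time: 16.35
ee_pos: [0.542, -0.0453, 0.1007]
tcp_rot: [3.141, -0.016, 0.0]
wrist_force: [-0.0, -0.1, 0.1]
grip_width: 0.0599
```

```bash
python3 look.py top wrist;python3 plan.py 0.542,-0.0607,0.10,-91 0.542,-0.0607,-0.010,-91; 
```

```text
top g [263.3 102.4] 47 [0.8524 0.026 ] [0.8498 0.0256]
top g [338.4 144.1] 51 [ 0.7437 -0.175 ] [ 0.7419 -0.1739]
top g [173.  206.7] 38 [0.5698 0.2575] [0.5694 0.2554]
top g [134.7 208.6] 44 [0.563  0.3587] [0.5625 0.3558]
top g [240.8 260.9] 50 [0.4317 0.0759] [0.4322 0.0751]
top g [342.2 313.1] 65 [ 0.3016 -0.1897] [ 0.3031 -0.1886]
top r [375.  216.2] 595 [ 0.5543 -0.2731] [ 0.5539 -0.2714]
top r [250.4 217.1] 55 [0.5461 0.0535] [0.5458 0.0529]
top r [380.4 255.5] 19 [ 0.452  -0.2879] [ 0.4524 -0.2861]
top r [290.4 258.4] 69 [ 0.4404 -0.053 ] [ 0.4409 -0.0529]
wrist g [299.4 216.4] 708 [ 0.5424 -0.0605] [ 0.5451 -0.0599]
wrist r [157.2 213.4] 716 [0.5459 0.0515] [0.5485 0.0475]
wrist r [542.2 311. ] 1892 [ 0.4486 -0.2857] [ 0.4552 -0.2759]
wrist r [289.6 326.9] 523 [ 0.4408 -0.0527] [ 0.4476 -0.0524]
t 16.45 p [ 0.542  -0.0453  0.1007] phi -90.6 q6 80.0 F [-0.3 -0.3  0.9] w 0.0601
0.542,-0.0607,0.10,-91 dpos [-0.0, -0.051, -0.002] rows 1.0 drot [0.0, 0.0, -0.001] rows 1.0
0.542,-0.0607,-0.010,-91 dpos [-0.0, -0.051, -0.369] rows 2.0 drot [0.0, 0.0, -0.001] rows 1.0
```

Request:
servo_tool(
  delta_pos=[
    [0, -0.051, 0],
    [0, -0.051, -0.1],
    [0, -0.051, -0.25],
    [0, -0.051, -0.33],
    [0, -0.051, -0.368],
    [0, -0.051, -0.368],
    [0, -0.051, -0.368],
    [0, -0.051, -0.368],
    [0, -0.051, -0.368],
    [0, -0.051, -0.368],
    [0, -0.051, -0.368],
  ],
  delta_rot=[
    [0, 0, 0],
    [0, 0, 0],
    [0, 0, 0],
    [0, 0, 0],
    [0, 0, 0],
    [0, 0, 0],
    [0, 0, 0],
    [0, 0, 0],
    [0, 0, 0],
    [0, 0, 0],
    [0, 0, 0],
  ],
  gripper=[60, 60, 60, 60, 60, 60, 60, 20, 20, 20, 20],
)

```text
time: 17.82
ee_pos: [0.5434, -0.0609, -0.0081]
tcp_rot: [3.141, -0.02, 0.005]
wrist_force: [0.4, -0.1, 6.3]
grip_width: 0.0351
```

```bash
python3 plan.py 0.542,-0.0607,0.11,-91 0.4698,0.2382,0.11,3.6
```

```text
t 17.82 p [ 0.5434 -0.0609 -0.0081] phi -90.7 q6 78.0 F [ 0.4 -0.1  6.3] w 0.0351
0.542,-0.0607,0.11,-91 dpos [-0.005, 0.001, 0.394] rows 2.0 drot [0.0001, 0.0005, -0.0007] rows 1.0
0.4698,0.2382,0.11,3.6 dpos [-0.245, 0.997, 0.394] rows 6.0 drot [-0.0003, 0.0005, 0.262] rows 9.0
```

Request:
servo_tool(
  delta_pos=[
    [0, 0, 0.1],
    [0, 0, 0.25],
    [0, 0, 0.366],
    [-0.04, 0.15, 0.366],
    [-0.08, 0.3, 0.366],
    [-0.12, 0.45, 0.366],
    [-0.16, 0.6, 0.366],
    [-0.2, 0.75, 0.366],
    [-0.22, 0.87, 0.366],
    [-0.241, 0.96, 0.366],
    [-0.241, 0.99, 0.366],
    [-0.241, 0.99, 0.366],
    [-0.241, 0.99, 0.366],
    [-0.241, 0.99, 0.366],
  ],
  delta_rot=[
    [0, 0, 0],
    [0, 0, 0],
    [0, 0, 0.02],
    [0, 0, 0.045],
    [0, 0, 0.07],
    [0, 0, 0.1],
    [0, 0, 0.125],
    [0, 0, 0.15],
    [0, 0, 0.18],
    [0, 0, 0.21],
    [0, 0, 0.235],
    [0, 0, 0.262],
    [0, 0, 0.262],
    [0, 0, 0.262],
  ],
  gripper=[20, 20, 20, 20, 20, 20, 20, 20, 20, 20, 20, 20, 20, 20],
)

```text
time: 19.58
ee_pos: [0.4693, 0.2361, 0.0995]
tcp_rot: [-2.153, -2.287, 0.002]
wrist_force: [0.7, 0.8, -2.4]
grip_width: 0.035
```

Request:
servo_tool(
  delta_pos=[
    [-0.003, 0.04, 0],
    [-0.003, 0.04, -0.15],
    [-0.003, 0.04, -0.25],
    [-0.003, 0.04, -0.3],
    [-0.003, 0.04, -0.32],
    [-0.003, 0.04, -0.325],
    [-0.003, 0.04, -0.325],
    [-0.003, 0.04, -0.325],
  ],
  delta_rot=[
    [0, 0, 0],
    [0, 0, 0],
    [0, 0, 0],
    [0, 0, 0],
    [0, 0, 0],
    [0, 0, 0],
    [0, 0, 0],
    [0, 0, 0],
  ],
  gripper=[20, 20, 20, 20, 20, 20, 20, 20],
)

```text
time: 20.58
ee_pos: [0.4696, 0.2486, 0.0037]
tcp_rot: [2.15, 2.289, 0.003]
wrist_force: [0.2, -0.4, -1.7]
grip_width: 0.0354
```

```bash
python3 plan.py 0.4698,0.2482,-0.001,3.6; python3 -c "
from h import *
c=shot('wrist')
for q in dots(c,'g'): print(q[0].round(1),px2w(c,[q[0]],.0704)[0].round(4))
save(c['image'][60:390,90:500],'p3.png',1.9)"
```

```text
t 20.57 p [0.4696 0.2486 0.0037] phi 3.6 q6 18.0 F [ 0.2 -0.4 -1.7] w 0.0354
0.4698,0.2482,-0.001,3.6 dpos [0.001, -0.001, -0.016] rows 1.0 drot [-0.0001, 0.0003, 0.0001] rows 1.0
[537.8  40.2] [0.5593 0.355  0.0704]
[498.4 281.6] [0.5677 0.2566 0.0704]
[279.5 291. ] [0.4699 0.2473 0.0704]
```

View pics/p3.png

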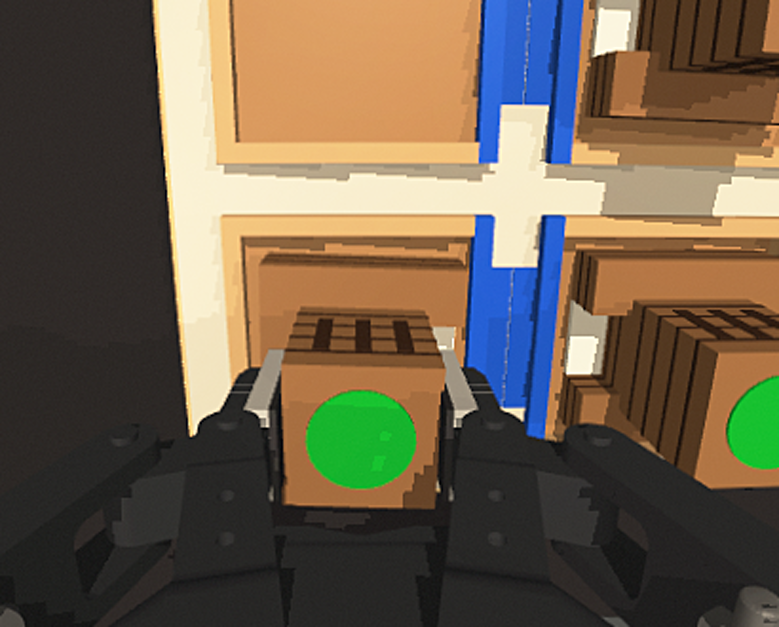

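Request:
servo_tool(
  delta_pos=[
    [-0.004, 0.002, -0.012],
    [-0.004, 0.002, -0.012],
    [-0.004, 0.002, -0.012],
    [-0.004, 0.002, -0.012],
    [-0.004, 0.002, -0.012],
    [-0.004, 0.002, -0.012],
    [-0.004, 0.002, 0.1],
    [-0.004, 0.002, 0.25],
    [-0.004, 0.002, 0.36],
    [0.03, -0.2, 0.36],
    [0.06, -0.4, 0.36],
    [0.1, -0.6, 0.36],
    [0.13, -0.8, 0.36],
    [0.17, -1, 0.36],
    [0.17, -1, 0.36],
    [0.17, -1, 0.36],
    [0.17, -1, 0.36],
  ],
  delta_rot=[
    [0, 0, 0],
    [0, 0, 0],
    [0, 0, 0],
    [0, 0, 0],
    [0, 0, 0],
    [0, 0, 0],
    [0, 0, 0],
    [0, 0, 0],
    [0, 0, -0.02],
    [0, 0, -0.045],
    [0, 0, -0.07],
    [0, 0, -0.1],
    [0, 0, -0.125],
    [0, 0, -0.15],
    [0, 0, -0.18],
    [0, 0, -0.2],
    [0, 0, -0.216],
  ],
  gripper=[20, 20, 60, 60, 60, 60, 60, 60, 60, 60, 60, 60, 60, 60, 30, 30, 30],
)

```text
time: 22.75
ee_pos: [0.5197, -0.0521, 0.1103]
tcp_rot: [-3.112, -0.426, 0.001]
wrist_force: [0.0, 0.9, -0.2]
grip_width: 0.0302
```

```bash
cat > m2.py <<'E'
from h import *
from plan import down,s
c=shot("top")
u=np.array([(527,243),(567,379),(660,354),(620,218)])/1.4
q=px2w(c,u,.092)[:,:2]; a=np.radians(15.7); e=np.array([np.cos(a),np.sin(a)]); o=np.array([-np.sin(a),np.cos(a)])
print("cab",q.round(4).tolist(),"out-coords",(q@o).round(4),"along",(q@e).round(4),"edge dir",np.degrees(np.arctan2(*(q[0]-q[1])[::-1])), np.degrees(np.arctan2(*(q[3]-q[2])[::-1])))
d=shot("wrist"); im=cv2.cvtColor(c["image"],cv2.COLOR_RGB2HSV)
print("handle out",np.array([.5214,-.2392])@o,np.array([.5214,-.2392])@e)
f=px2w(c,np.array([(510,248),(547,382)])/1.4,.085)[:,:2]; print("front outer top",f@o)
save(c["image"][160:280,330:490],"d1.png",5)
E
python3 m2.py; python3 look.py top | head -6; python3 plan.py 0.5214,-0.2392,0.11,-74.3
```

```text
t 22.75 p [ 0.5197 -0.0521  0.1103] phi -74.4 q6 62.0 F [ 0.   0.9 -0.2] w 0.0302
cab [[0.6627, -0.27], [0.4158, -0.3443], [0.4635, -0.5153], [0.7126, -0.4425]] out-coords [-0.4393 -0.444  -0.6215 -0.6188] along [0.5649 0.3071 0.3068 0.5663] edge dir 16.74204755013373 16.293764689070315
handle out -0.37136693827702905 0.4372198499093394
front outer top [-0.4079215  -0.40865724]
top g [263.2 102.4] 46 [0.8524 0.0263] [0.8499 0.0258]
top g [338.4 144.1] 51 [ 0.7437 -0.175 ] [ 0.7419 -0.1739]
top g [173.  206.7] 39 [0.5699 0.2575] [0.5694 0.2554]
top g [134.7 208.8] 43 [0.5625 0.3586] [0.562  0.3558]
top g [174.4 245.2] 37 [0.4692 0.2506] [0.4695 0.2485]
top g [240.7 261.1] 48 [0.4311 0.0762] [0.4316 0.0754]
t 22.9 p [ 0.5197 -0.0517  0.1104] phi -74.1 q6 62.0 F [0.1 0.7 0.2] w 0.0301
0.5214,-0.2392,0.11,-74.3 dpos [0.006, -0.625, -0.001] rows 4.0 drot [0.0, -0.0, -0.0006] rows 1.0
```

View pics/d1.png

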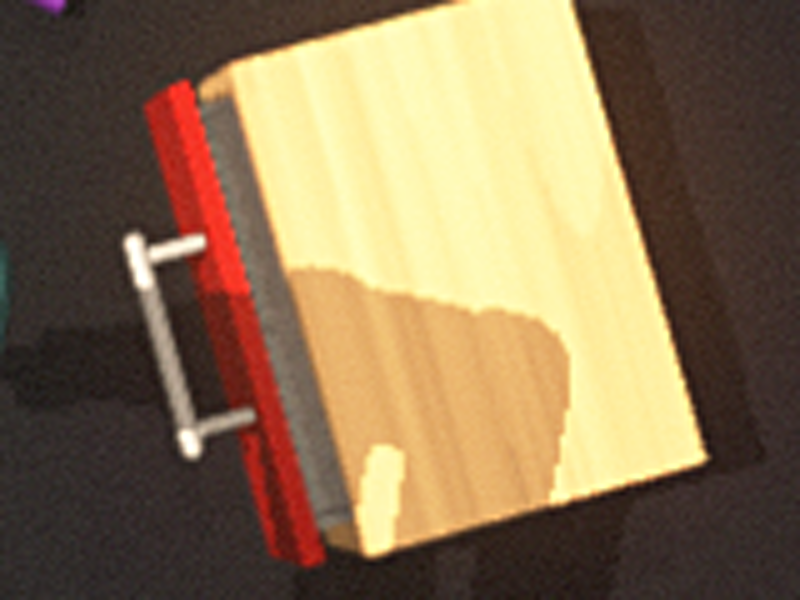

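Request:
servo_tool(
  delta_pos=[
    [0.006, -0.2, 0],
    [0.006, -0.4, 0],
    [0.006, -0.58, 0],
    [0.006, -0.625, 0],
    [0.006, -0.625, 0],
    [0.006, -0.625, -0.1],
    [0.006, -0.625, -0.2],
    [0.006, -0.625, -0.28],
    [0.006, -0.625, -0.328],
    [0.006, -0.625, -0.328],
    [0.006, -0.625, -0.328],
    [0.006, -0.625, -0.328],
    [0.006, -0.625, -0.328],
    [0.006, -0.625, -0.328],
  ],
  delta_rot=[
    [0, 0, 0],
    [0, 0, 0],
    [0, 0, 0],
    [0, 0, 0],
    [0, 0, 0],
    [0, 0, 0],
    [0, 0, 0],
    [0, 0, 0],
    [0, 0, 0],
    [0, 0, 0],
    [0, 0, 0],
    [0, 0, 0],
    [0, 0, 0],
    [0, 0, 0],
  ],
  gripper=[26, 26, 26, 26, 26, 26, 26, 26, 26, 26, 4, 4, 4, 4],
)

```text
time: 24.65
ee_pos: [0.5226, -0.2394, 0.0135]
tcp_rot: [3.111, 0.432, 0.004]
wrist_force: [1.0, 1.7, 3.3]
grip_width: 0.0088
```

```bash
python3 plan.py
```

```text
t 24.65 p [ 0.5226 -0.2394  0.0135] phi -74.2 q6 44.0 F [1.  1.7 3.3] w 0.0088
```

Request:
servo_tool(
  delta_pos=[
    [-0.018, 0.064, 0],
    [-0.037, 0.128, 0],
    [-0.055, 0.192, 0],
    [-0.073, 0.256, 0],
    [-0.09, 0.313, 0],
    [-0.096, 0.333, 0],
    [-0.1, 0.35, 0],
    [-0.103, 0.36, 0],
    [-0.103, 0.36, 0],
  ],
  delta_rot=[
    [0, 0, 0],
    [0, 0, 0],
    [0, 0, 0],
    [0, 0, 0],
    [0, 0, 0],
    [0, 0, 0],
    [0, 0, 0],
    [0, 0, 0],
    [0, 0, 0],
  ],
  gripper=[4, 4, 4, 4, 4, 4, 4, 4, 4],
)

```text
time: 25.78
ee_pos: [0.4905, -0.1302, 0.0134]
tcp_rot: [3.111, 0.434, 0.001]
wrist_force: [-0.4, 0.4, 7.4]
grip_width: 0.0084
```

Request:
servo_tool(
  delta_pos=[
    [-0.004, 0.013, 0],
    [-0.008, 0.026, 0],
    [-0.011, 0.039, 0],
    [-0.011, 0.039, 0],
  ],
  delta_rot=[
    [0, 0, 0],
    [0, 0, 0],
    [0, 0, 0],
    [0, 0, 0],
  ],
  gripper=[4, 4, 4, 4],
)

```text
time: 26.28
ee_pos: [0.4871, -0.1186, 0.0134]
tcp_rot: [3.111, 0.434, 0.001]
wrist_force: [-1.9, -0.6, 8.5]
grip_width: 0.0089
```

```bash
python3 plan.py
```

```text
t 26.27 p [ 0.4871 -0.1186  0.0134] phi -74.1 q6 54.0 F [-1.9 -0.6  8.5] w 0.0089
```

Request:
servo_tool(
  delta_pos=[
    [-0.004, 0.012, 0],
    [-0.007, 0.024, 0],
    [-0.01, 0.036, 0],
    [-0.01, 0.036, 0],
  ],
  delta_rot=[
    [0, 0, 0],
    [0, 0, 0],
    [0, 0, 0],
    [0, 0, 0],
  ],
  gripper=[4, 4, 4, 4],
)

```text
time: 26.78
ee_pos: [0.4861, -0.115, 0.0135]
tcp_rot: [3.097, 0.431, 0.005]
wrist_force: [4.4, -18.4, 0.3]
grip_width: 0.0085
```

```bash
python3 plan.py
```

```text
t 26.77 p [ 0.4861 -0.115   0.0135] phi -74.2 q6 55.0 F [  4.4 -18.4   0.3] w 0.0085
```

Request:
servo_tool(
  delta_pos=[
    [0.004, -0.012, 0],
    [0.007, -0.025, 0],
    [0.007, -0.025, 0],
    [0.007, -0.025, 0],
    [0.007, -0.025, 0],
    [0.007, -0.025, 0.1],
    [0.007, -0.025, 0.25],
    [0.007, -0.025, 0.33],
    [-0.05, 0.2, 0.33],
    [-0.11, 0.4, 0.33],
    [-0.15, 0.6, 0.33],
    [-0.15, 0.7, 0.33],
    [-0.15, 0.7, 0.33],
  ],
  delta_rot=[
    [0, 0, 0],
    [0, 0, 0],
    [0, 0, 0],
    [0, 0, 0],
    [0, 0, 0],
    [0, 0, 0],
    [0, 0, 0],
    [0, 0, 0],
    [0, 0, 0],
    [0, 0, 0],
    [0, 0, 0],
    [0, 0, 0],
    [0, 0, 0],
  ],
  gripper=[4, 4, 4, 26, 26, 26, 26, 26, 60, 60, 60, 60, 60],
)

```text
time: 28.4
ee_pos: [0.438, 0.1036, 0.1103]
tcp_rot: [-3.11, -0.44, 0.003]
wrist_force: [-1.2, -1.3, -1.0]
grip_width: 0.0603
```

```bash
python3 -c "
from h import *
c=shot('top'); im=c['image'].copy(); y0,x0,s=150,270,5
o=cv2.resize(im[y0:y0+118,x0:x0+150],None,fx=s,fy=s,interpolation=cv2.INTER_CUBIC)
for P in [(.4863,-.116,.064),(.5716,-.2029,.012),(.460,-.2349,.012)]:
  q=w2px(c,P)[0]; cv2.circle(o,tuple(int(v) for v in (q-[x0,y0]+.5)*s),5,(255,0,255),2)
save(o,'d2.png')"; python3 look.py top wrist; python3 plan.py
```

```text
top g [263.3 102.4] 47 [0.8524 0.026 ] [0.8498 0.0256]
top g [338.4 144. ] 53 [ 0.744  -0.1752] [ 0.7422 -0.1741]
top g [172.9 206.7] 45 [0.5698 0.2577] [0.5693 0.2556]
top g [134.7 208.7] 47 [0.5628 0.3588] [0.5624 0.356 ]
top g [172.2 244. ] 43 [0.4722 0.2564] [0.4725 0.2543]
top g [342.2 313.1] 66 [ 0.3017 -0.1896] [ 0.3032 -0.1884]
top r [328.9 233.6] 549 [ 0.5068 -0.1527] [ 0.5068 -0.1518]
top r [251.  217.2] 68 [0.546  0.0517] [0.5457 0.0511]
top r [290.4 258.4] 73 [ 0.4404 -0.053 ] [ 0.4409 -0.0528]
wrist g [ 94.3 121. ] 792 [0.4708 0.2594] [0.4721 0.254 ]
wrist g [307.  229.2] 640 [0.4318 0.0761] [0.4346 0.0778]
wrist r [383.2  98.2] 903 [0.546  0.0517] [0.5443 0.0543]
wrist r [548.8 128.4] 1580 [ 0.5657 -0.0865] [ 0.5633 -0.0784]
wrist r [525.3 208.7] 148 [ 0.4997 -0.0982] [ 0.4999 -0.0897]
wrist r [553.4 228.4] 781 [ 0.4912 -0.1337] [ 0.4916 -0.1238]
wrist r [450.7 257.8] 575 [ 0.4407 -0.0527] [ 0.4431 -0.046 ]
wrist r [504.3 309.1] 95 [ 0.4062 -0.1277] [ 0.41  -0.118]
wrist r [557.8 359.9] 36 [ 0.3649 -0.221 ] [ 0.3703 -0.2077]
t 28.55 p [0.439  0.1008 0.1106] phi -74.2 q6 80.0 F [ 0.4  0.2 -0.3] w 0.06
```

View pics/d2.png

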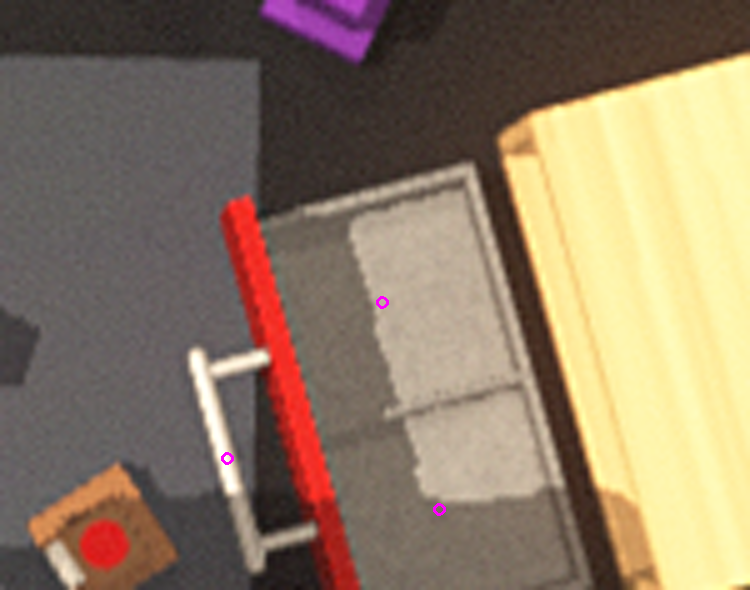

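Request:
servo_tool(
  delta_pos=[
    [0.005, -0.2, 0],
    [0.005, -0.4, 0],
    [0.005, -0.512, 0],
    [0.005, -0.512, 0],
    [0.005, -0.512, -0.1],
    [0.005, -0.512, -0.25],
    [0.005, -0.512, -0.35],
    [0.005, -0.512, -0.402],
    [0.005, -0.512, -0.402],
    [0.005, -0.512, -0.402],
    [0.005, -0.512, -0.402],
    [0.005, -0.512, -0.402],
    [0.005, -0.512, -0.402],
    [0.005, -0.512, -0.402],
  ],
  delta_rot=[
    [0, 0, 0.025],
    [0, 0, 0.055],
    [0, 0, 0.055],
    [0, 0, 0.055],
    [0, 0, 0.055],
    [0, 0, 0.055],
    [0, 0, 0.055],
    [0, 0, 0.055],
    [0, 0, 0.055],
    [0, 0, 0.055],
    [0, 0, 0.055],
    [0, 0, 0.055],
    [0, 0, 0.055],
    [0, 0, 0.055],
  ],
  gripper=[60, 60, 60, 60, 60, 60, 60, 60, 60, 60, 20, 20, 20, 20],
)

```text
time: 30.3
ee_pos: [0.4425, -0.0526, -0.0078]
tcp_rot: [2.989, 0.96, 0.005]
wrist_force: [-0.0, 0.0, 6.4]
grip_width: 0.0355
```

```bash
python3 plan.py 0.4406,-0.0528,0.14,-54 0.46,-0.2349,0.14,-74 0.46,-0.2349,0.005,-74; python3 look.py top
```

```text
t 30.3 p [ 0.4425 -0.0526 -0.0078] phi -54.4 q6 40.0 F [-0.   0.   6.4] w 0.0355
0.4406,-0.0528,0.14,-54 dpos [-0.006, -0.001, 0.493] rows 3.0 drot [0.0001, 0.0006, 0.0011] rows 1.0
0.46,-0.2349,0.14,-74 dpos [0.058, -0.608, 0.493] rows 4.0 drot [0.0002, 0.0005, -0.0545] rows 2.0
0.46,-0.2349,0.005,-74 dpos [0.058, -0.608, 0.043] rows 3.0 drot [0.0002, 0.0005, -0.0545] rows 2.0
top g [263.3 102.4] 47 [0.8524 0.026 ] [0.8498 0.0256]
top g [338.4 144. ] 52 [ 0.7438 -0.1751] [ 0.742  -0.1741]
top g [173.1 206.7] 42 [0.5697 0.2572] [0.5692 0.2551]
top g [134.8 208.5] 46 [0.5631 0.3585] [0.5627 0.3556]
top g [172.3 244.1] 41 [0.4719 0.2562] [0.4722 0.2541]
top g [240.6 261. ] 53 [0.4315 0.0764] [0.432  0.0756]
top g [342.2 313.1] 66 [ 0.3017 -0.1896] [ 0.3032 -0.1884]
top r [329.4 235.2] 565 [ 0.5025 -0.1538] [ 0.5025 -0.1529]
top r [251.  217.2] 68 [0.546  0.0517] [0.5457 0.0511]
```

Request:
servo_tool(
  delta_pos=[
    [0, 0, 0.1],
    [0, 0, 0.3],
    [0, 0, 0.467],
    [0.02, -0.2, 0.467],
    [0.04, -0.4, 0.467],
    [0.065, -0.607, 0.467],
    [0.065, -0.607, 0.467],
    [0.065, -0.607, 0.467],
    [0.065, -0.607, 0.3],
    [0.065, -0.607, 0.15],
    [0.065, -0.607, 0.07],
    [0.065, -0.607, 0.045],
    [0.065, -0.607, 0.045],
    [0.065, -0.607, 0.045],
    [0.065, -0.607, 0.045],
  ],
  delta_rot=[
    [0, 0, 0],
    [0, 0, 0],
    [0, 0, 0],
    [0, 0, -0.025],
    [0, 0, -0.0545],
    [0, 0, -0.0545],
    [0, 0, -0.0545],
    [0, 0, -0.0545],
    [0, 0, -0.0545],
    [0, 0, -0.0545],
    [0, 0, -0.0545],
    [0, 0, -0.0545],
    [0, 0, -0.0545],
    [0, 0, -0.0545],
    [0, 0, -0.0545],
  ],
  gripper=[20, 20, 20, 20, 20, 20, 20, 20, 20, 20, 20, 20, 20, 20, 20],
)

```text
time: 32.22
ee_pos: [0.4607, -0.2339, 0.0044]
tcp_rot: [3.111, 0.438, 0.001]
wrist_force: [0.5, 0.1, -0.8]
grip_width: 0.0351
```

```bash
python3 plan.py 0.546,0.0515,0.14,-17; python3 look.py wrist
```

```text
t 32.23 p [ 0.4607 -0.2339  0.0044] phi -74.0 q6 41.0 F [ 0.5  0.1 -0.8] w 0.0351
0.546,0.0515,0.14,-17 dpos [0.284, 0.951, 0.452] rows 6.0 drot [-0.0, 0.0001, 0.1582] rows 6.0
wrist r [279.5 292. ] 2357 [ 0.4526 -0.2359] [ 0.4578 -0.2344]
wrist r [135.9 339. ] 162 [ 0.4051 -0.1728] [ 0.4137 -0.1758]
wrist r [142.4 388.8] 133 [ 0.3726 -0.1804] [ 0.3835 -0.1829]
```

Request:
servo_tool(
  delta_pos=[
    [0, 0, -0.006],
    [0, 0, -0.006],
    [0, 0, -0.006],
    [0, 0, -0.006],
    [0, 0, -0.006],
    [0, 0, -0.006],
    [0, 0, 0.1],
    [0, 0, 0.3],
    [0, 0, 0.45],
    [0.06, 0.2, 0.45],
    [0.12, 0.4, 0.45],
    [0.18, 0.6, 0.45],
    [0.24, 0.8, 0.45],
    [0.285, 0.952, 0.45],
    [0.285, 0.952, 0.45],
    [0.285, 0.952, 0.45],
    [0.285, 0.952, 0.45],
  ],
  delta_rot=[
    [0, 0, 0],
    [0, 0, 0],
    [0, 0, 0],
    [0, 0, 0],
    [0, 0, 0],
    [0, 0, 0],
    [0, 0, 0],
    [0, 0, 0],
    [0, 0, 0.025],
    [0, 0, 0.05],
    [0, 0, 0.075],
    [0, 0, 0.1],
    [0, 0, 0.125],
    [0, 0, 0.157],
    [0, 0, 0.157],
    [0, 0, 0.157],
    [0, 0, 0.157],
  ],
  gripper=[20, 20, 60, 60, 60, 60, 60, 60, 60, 60, 60, 60, 60, 60, 60, 60, 60],
)

```text
time: 34.4
ee_pos: [0.5457, 0.0499, 0.139]
tcp_rot: [2.535, 1.855, -0.001]
wrist_force: [-0.9, -0.9, 0.5]
grip_width: 0.0598
```

```bash
python3 look.py top wrist; python3 plan.py 0.5458,0.0514,0.14,-17.3 0.5458,0.0514,-0.010,-17.3
```

```text
top g [263.4 102.5] 49 [0.8523 0.0259] [0.8497 0.0255]
top g [338.4 144.1] 51 [ 0.7437 -0.175 ] [ 0.7419 -0.1739]
top g [173.1 206.7] 42 [0.5698 0.2573] [0.5693 0.2552]
top g [134.7 208.7] 46 [0.5627 0.3586] [0.5623 0.3557]
top g [172.3 244.1] 41 [0.4717 0.2562] [0.472  0.2541]
top g [240.6 260.9] 53 [0.4317 0.0764] [0.4322 0.0756]
top g [342.2 313.1] 65 [ 0.3016 -0.1897] [ 0.3031 -0.1886]
top r [332.6 241.1] 560 [ 0.4873 -0.1625] [ 0.4874 -0.1615]
top r [361.2 252.6] 76 [ 0.4587 -0.2376] [ 0.459  -0.2361]
wrist g [108.8   3. ] 158 [0.466 0.251] [0.4695 0.2462]
wrist g [153.5 214.7] 495 [0.4317 0.0761] [0.4364 0.0774]
wrist g [516.6 335.3] 90 [ 0.7501 -0.1706] [ 0.7438 -0.1607]
wrist r [278.8 203. ] 557 [0.5458 0.0516] [0.5465 0.0538]
wrist r [338.6 331.5] 304 [ 0.5635 -0.0989] [ 0.5636 -0.0915]
wrist r [400.2 353.5] 129 [ 0.6204 -0.1484] [ 0.6185 -0.1393]
t 34.5 p [0.5458 0.0499 0.1391] phi -17.6 q6 17.0 F [ 1.1 -0.   1. ] w 0.0599
0.5458,0.0514,0.14,-17.3 dpos [0.0, 0.005, 0.003] rows 1.0 drot [0.0, 0.0, 0.0009] rows 1.0
0.5458,0.0514,-0.010,-17.3 dpos [0.0, 0.005, -0.497] rows 3.0 drot [0.0, 0.0, 0.0009] rows 1.0
```

Request:
servo_tool(
  delta_pos=[
    [0, 0.003, -0.15],
    [0, 0.003, -0.3],
    [0, 0.003, -0.43],
    [0, 0.003, -0.497],
    [0, 0.003, -0.497],
    [0, 0.003, -0.497],
    [0, 0.003, -0.497],
    [0, 0.003, -0.497],
    [0, 0.003, -0.497],
    [0, 0.003, -0.497],
  ],
  delta_rot=[
    [0, 0, 0],
    [0, 0, 0],
    [0, 0, 0],
    [0, 0, 0],
    [0, 0, 0],
    [0, 0, 0],
    [0, 0, 0],
    [0, 0, 0],
    [0, 0, 0],
    [0, 0, 0],
  ],
  gripper=[60, 60, 60, 60, 60, 60, 20, 20, 20, 20],
)

```text
time: 35.75
ee_pos: [0.5474, 0.0521, -0.0082]
tcp_rot: [2.531, 1.857, 0.004]
wrist_force: [-0.8, -0.8, 7.0]
grip_width: 0.0354
```

```bash
python3 plan.py 0.5716,-0.2029,0.13,16 0.5716,-0.2029,0.004,16
```

```text
t 35.75 p [ 0.5474  0.0521 -0.0082] phi -17.5 q6 17.0 F [-0.8 -0.8  7. ] w 0.0354
0.5716,-0.2029,0.13,16 dpos [0.081, -0.85, 0.461] rows 5.0 drot [-0.0001, 0.0006, 0.093] rows 4.0
0.5716,-0.2029,0.004,16 dpos [0.081, -0.85, 0.041] rows 5.0 drot [-0.0001, 0.0006, 0.093] rows 4.0
```

Request:
servo_tool(
  delta_pos=[
    [0, 0, 0.1],
    [0, 0, 0.3],
    [0, 0, 0.467],
    [0.02, -0.2, 0.467],
    [0.04, -0.4, 0.467],
    [0.06, -0.6, 0.467],
    [0.085, -0.8, 0.467],
    [0.085, -0.85, 0.467],
    [0.085, -0.85, 0.467],
    [0.085, -0.85, 0.3],
    [0.085, -0.85, 0.15],
    [0.085, -0.85, 0.07],
    [0.085, -0.85, 0.042],
    [0.085, -0.85, 0.042],
    [0.085, -0.85, 0.042],
    [0.085, -0.85, 0.042],
  ],
  delta_rot=[
    [0, 0, 0],
    [0, 0, 0],
    [0, 0, 0],
    [0, 0, 0.025],
    [0, 0, 0.05],
    [0, 0, 0.075],
    [0, 0, 0.093],
    [0, 0, 0.093],
    [0, 0, 0.093],
    [0, 0, 0.093],
    [0, 0, 0.093],
    [0, 0, 0.093],
    [0, 0, 0.093],
    [0, 0, 0.093],
    [0, 0, 0.093],
    [0, 0, 0.093],
  ],
  gripper=[20, 20, 20, 20, 20, 20, 20, 20, 20, 20, 20, 20, 20, 20, 20, 20],
)

```text
time: 37.75
ee_pos: [0.572, -0.2019, 0.0038]
tcp_rot: [1.889, 2.509, 0.002]
wrist_force: [-2.1, 0.9, 5.1]
grip_width: 0.0353
```

```bash
python3 plan.py
```

```text
t 37.75 p [ 0.572  -0.2019  0.0038] phi 16.1 q6 -41.0 F [-2.1  0.9  5.1] w 0.0353
```

Request:
servo_tool(
  delta_pos=[
    [0, 0, 0],
    [0, 0, 0],
    [0, 0, 0],
    [0, 0, 0.1],
    [0, 0, 0.3],
    [0, 0, 0.42],
    [-0.05, 0.05, 0.42],
    [-0.1, 0.1, 0.42],
    [-0.2, 0.2, 0.42],
    [-0.27, 0.27, 0.42],
    [-0.285, 0.288, 0.42],
    [-0.285, 0.288, 0.42],
    [-0.285, 0.288, 0.42],
    [-0.285, 0.288, 0.42],
    [-0.285, 0.288, 0.42],
    [-0.285, 0.288, 0.42],
  ],
  delta_rot=[
    [0, 0, 0],
    [0, 0, 0],
    [0, 0, 0],
    [0, 0, 0],
    [0, 0, 0],
    [0, 0, -0.025],
    [0, 0, -0.05],
    [0, 0, -0.075],
    [0, 0, -0.1],
    [0, 0, -0.13],
    [0, 0, -0.155],
    [0, 0, -0.185],
    [0, 0, -0.21],
    [0, 0, -0.24],
    [0, 0, -0.25],
    [0, 0, -0.25],
  ],
  gripper=[60, 60, 60, 60, 60, 60, 60, 60, 60, 60, 26, 26, 26, 26, 26, 26],
)

```text
time: 39.75
ee_pos: [0.4859, -0.1165, 0.1284]
tcp_rot: [3.111, 0.438, -0.0]
wrist_force: [0.1, -0.3, 0.4]
grip_width: 0.026
```

```bash
python3 look.py top; python3 plan.py 0.4863,-0.1155,0.012,-74; python3 -c "
from h import *
c=shot('scene'); save(c['image'][170:390,110:390],'e1.png',2.6)"
```

```text
top g [263.3 102.4] 47 [0.8524 0.026 ] [0.8498 0.0256]
top g [338.4 144.1] 51 [ 0.7437 -0.175 ] [ 0.7419 -0.1739]
top g [173.1 206.7] 39 [0.5697 0.2573] [0.5692 0.2551]
top g [134.8 208.6] 45 [0.5628 0.3584] [0.5624 0.3555]
top g [172.2 244.1] 37 [0.4718 0.2564] [0.4721 0.2543]
top g [240.7 260.9] 52 [0.4318 0.0761] [0.4323 0.0753]
top r [323.2 203.9] 206 [ 0.5842 -0.1368] [ 0.5837 -0.1361]
top r [349.2 208.7] 65 [ 0.5729 -0.205 ] [ 0.5724 -0.2038]
t 39.8 p [ 0.4859 -0.1165  0.1284] phi -73.9 q6 54.0 F [ 0.1 -0.7 -0.1] w 0.0258
0.4863,-0.1155,0.012,-74 dpos [0.001, 0.003, -0.388] rows 2.0 drot [0.0, -0.0, -0.0002] rows 1.0
```

View pics/e1.png

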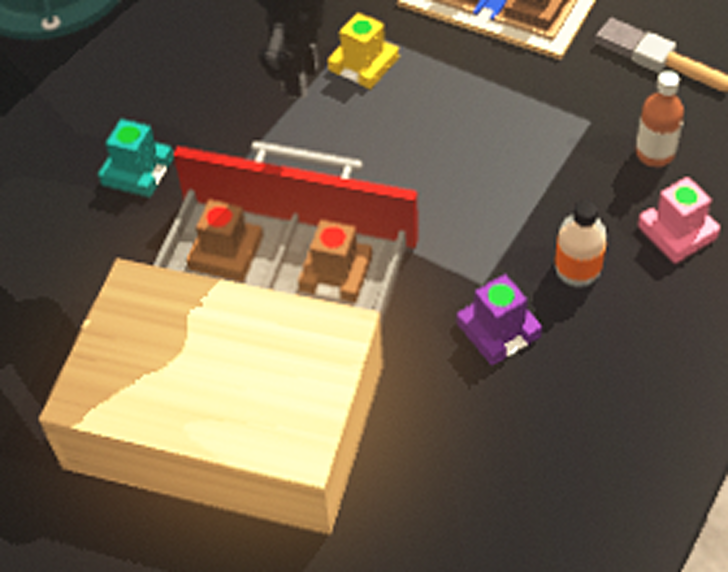

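Request:
servo_tool(
  delta_pos=[
    [0.001, 0.002, -0.15],
    [0.001, 0.002, -0.3],
    [0.001, 0.002, -0.388],
    [0.001, 0.002, -0.388],
    [0.001, 0.002, -0.388],
    [0.001, 0.002, -0.388],
    [0.001, 0.002, -0.388],
    [0.001, 0.002, -0.388],
  ],
  delta_rot=[
    [0, 0, 0],
    [0, 0, 0],
    [0, 0, 0],
    [0, 0, 0],
    [0, 0, 0],
    [0, 0, 0],
    [0, 0, 0],
    [0, 0, 0],
  ],
  gripper=[26, 26, 26, 26, 26, 4, 4, 4],
)

```text
time: 40.85
ee_pos: [0.4877, -0.1168, 0.0143]
tcp_rot: [3.108, 0.437, 0.005]
wrist_force: [-0.8, -1.6, 6.5]
grip_width: 0.0088
```

Request:
servo_tool(
  delta_pos=[
    [0.004, -0.013, 0],
    [0.011, -0.038, 0],
    [0.022, -0.077, 0],
    [0.033, -0.115, 0],
    [0.044, -0.154, 0],
    [0.055, -0.192, 0],
    [0.066, -0.231, 0],
    [0.077, -0.269, 0],
    [0.088, -0.308, 0],
    [0.099, -0.346, 0],
    [0.108, -0.375, 0],
    [0.115, -0.4, 0],
    [0.12, -0.418, 0],
    [0.124, -0.432, 0],
    [0.127, -0.442, 0],
    [0.127, -0.442, 0],
  ],
  delta_rot=[
    [0, 0, 0],
    [0, 0, 0],
    [0, 0, 0],
    [0, 0, 0],
    [0, 0, 0],
    [0, 0, 0],
    [0, 0, 0],
    [0, 0, 0],
    [0, 0, 0],
    [0, 0, 0],
    [0, 0, 0],
    [0, 0, 0],
    [0, 0, 0],
    [0, 0, 0],
    [0, 0, 0],
    [0, 0, 0],
  ],
  gripper=[4, 4, 4, 4, 4, 4, 4, 4, 4, 4, 4, 4, 4, 4, 4, 4],
)

```text
time: 42.85
ee_pos: [0.5265, -0.2486, 0.0143]
tcp_rot: [3.109, 0.437, 0.008]
wrist_force: [1.2, -0.2, 5.1]
grip_width: 0.0088
```

```bash
python3 plan.py
```

```text
t 42.85 p [ 0.5265 -0.2486  0.0143] phi -74.0 q6 43.0 F [ 1.2 -0.2  5.1] w 0.0088
```

Now I'll push in small steps to the stop.

Request:
servo_tool(
  delta_pos=[
    [0.003, -0.01, 0],
    [0.006, -0.02, 0],
    [0.008, -0.028, 0],
    [0.01, -0.036, 0],
    [0.01, -0.036, 0],
  ],
  delta_rot=[
    [0, 0, 0],
    [0, 0, 0],
    [0, 0, 0],
    [0, 0, 0],
    [0, 0, 0],
  ],
  gripper=[4, 4, 4, 4, 4],
)

```text
time: 43.48
ee_pos: [0.5261, -0.2479, 0.0142]
tcp_rot: [-3.09, -0.439, 0.002]
wrist_force: [-8.3, 26.4, 18.8]
grip_width: 0.0086
```

```bash
python3 plan.py
```

```text
t 43.48 p [ 0.5261 -0.2479  0.0142] phi -73.8 q6 42.0 F [-8.3 26.4 18.8] w 0.0086
```

Request:
servo_tool(
  delta_pos=[
    [-0.004, 0.013, 0],
    [-0.007, 0.025, 0],
    [-0.007, 0.025, 0],
    [-0.007, 0.025, 0],
    [-0.007, 0.025, 0],
    [-0.007, 0.025, 0],
    [-0.007, 0.025, 0.15],
    [-0.007, 0.025, 0.3],
    [-0.007, 0.025, 0.45],
    [-0.04, 0.2, 0.5],
    [-0.08, 0.4, 0.5],
    [-0.12, 0.6, 0.5],
    [-0.15, 0.8, 0.5],
    [-0.18, 1, 0.5],
    [-0.18, 1, 0.5],
    [-0.18, 1, 0.5],
  ],
  delta_rot=[
    [0, 0, 0],
    [0, 0, 0],
    [0, 0, 0],
    [0, 0, 0],
    [0, 0, 0],
    [0, 0, 0],
    [0, 0, 0],
    [0, 0, 0],
    [0, 0, 0.025],
    [0, 0, 0.05],
    [0, 0, 0.075],
    [0, 0, 0.1],
    [0, 0, 0.13],
    [0, 0, 0.155],
    [0, 0, 0.185],
    [0, 0, 0.215],
  ],
  gripper=[4, 4, 4, 24, 24, 24, 24, 24, 24, 60, 60, 60, 60, 60, 60, 60],
)

```text
time: 45.48
ee_pos: [0.4731, 0.0417, 0.162]
tcp_rot: [2.147, 2.293, -0.0]
wrist_force: [-0.3, -0.4, -0.2]
grip_width: 0.0599
```

```bash
python3 plan.py 0.47,0.22,0.16,3.6; python3 look.py top; python3 -c "
from h import *
c=shot('top'); a=np.radians(16); o=np.array([-np.sin(a),np.cos(a)])
hsv=cv2.cvtColor(c['image'],cv2.COLOR_RGB2HSV); m=((hsv[...,0]<6)|(hsv[...,0]>174))&(hsv[...,1]>170)&(hsv[...,2]>80); m[:,:330]=0; m[:150]=0;m[300:]=0
y,x=np.nonzero(m); w=px2w(c,np.c_[x,y],.085)[:,:2]@o; print('red out range',np.percentile(w,[2,50,98]).round(4),len(w))
n,l,st,ce=cv2.connectedComponentsWithStats(m.astype(np.uint8)); print(st[1:,:])"
```

```text
t 45.48 p [0.4731 0.0417 0.162 ] phi 3.8 q6 -6.0 F [-0.3 -0.4 -0.2] w 0.0599
0.47,0.22,0.16,3.6 dpos [-0.01, 0.594, -0.007] rows 3.0 drot [0.0, 0.0, -0.0005] rows 1.0
top g [263.3 102.5] 46 [0.8522 0.026 ] [0.8496 0.0255]
top g [338.4 144. ] 50 [ 0.7439 -0.175 ] [ 0.7421 -0.1739]
top g [173.  206.8] 44 [0.5696 0.2575] [0.5691 0.2554]
top g [134.7 208.7] 47 [0.5627 0.3587] [0.5623 0.3558]
top g [172.2 244.1] 43 [0.4718 0.2564] [0.472  0.2543]
top g [342.2 313.1] 65 [ 0.3016 -0.1897] [ 0.3031 -0.1886]
top r [378.7 216.7] 748 [ 0.5532 -0.2829] [ 0.5528 -0.2811]
red out range [-0.4303 -0.4184 -0.4044] 968
[[362 175  37  98 968]]
```

Request:
servo_tool(
  delta_pos=[
    [-0.003, 0.2, 0],
    [-0.003, 0.4, 0],
    [-0.003, 0.6, 0],
    [-0.003, 0.709, 0],
    [-0.003, 0.709, 0],
    [-0.003, 0.709, 0],
  ],
  delta_rot=[
    [0, 0, 0],
    [0, 0, 0],
    [0, 0, 0],
    [0, 0, 0],
    [0, 0, 0],
    [0, 0, 0],
  ],
  gripper=[60, 60, 60, 60, 60, 60],
)

```text
time: 46.32
ee_pos: [0.4726, 0.2525, 0.1619]
tcp_rot: [2.159, 2.281, -0.001]
wrist_force: [-0.6, -0.0, -0.6]
grip_width: 0.0598
```

```bash
python3 plan.py 0.472,0.2543,-0.001,3.6; python3 look.py wrist; python3 -c "
from h import *
c=shot('wrist'); save(c['image'][80:290,150:430],'f1.png',2.7)"
```

```text
t 46.33 p [0.4726 0.2525 0.1619] phi 3.2 q6 19.0 F [-0.6 -0.  -0.6] w 0.0598
0.472,0.2543,-0.001,3.6 dpos [-0.002, 0.006, -0.543] rows 3.0 drot [0.0001, -0.0001, 0.0012] rows 1.0
wrist g [387.1  93.1] 617 [0.5652 0.3569] [0.5622 0.3557]
wrist g [279. 199.] 496 [0.4724 0.2523] [0.4723 0.2545]
wrist g [379.6 203.2] 481 [0.5725 0.2537] [0.5692 0.2558]
```

View pics/f1.png

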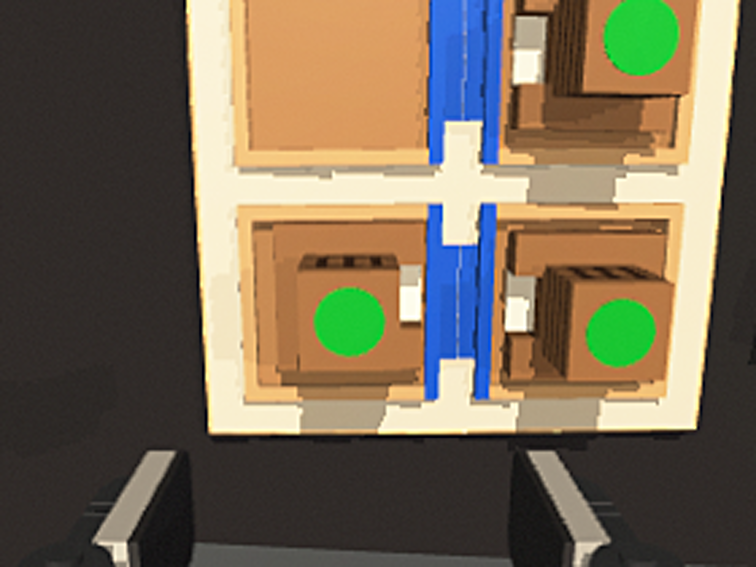

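All three houses are flat inside their kerbs with white toward blue. The disturbance has pushed house C, at crop px (349,321), against its kerb, about 6 mm off centre. I'll re-centre it.

Request:
servo_tool(
  delta_pos=[
    [0, 0, -0.15],
    [0, 0, -0.3],
    [0, 0, -0.45],
    [0, 0, -0.53],
    [0, 0, -0.54],
    [0, 0, -0.54],
    [0, 0, -0.54],
    [0, 0, -0.54],
    [0, 0, -0.54],
    [0, 0, -0.54],
    [0, 0, -0.51],
    [0, 0, -0.49],
    [-0.004, -0.01, -0.49],
    [-0.009, -0.02, -0.49],
    [-0.009, -0.02, -0.49],
    [-0.009, -0.02, -0.49],
  ],
  delta_rot=[
    [0, 0, 0],
    [0, 0, 0],
    [0, 0, 0],
    [0, 0, 0],
    [0, 0, 0],
    [0, 0, 0],
    [0, 0, 0],
    [0, 0, 0],
    [0, 0, 0],
    [0, 0, 0],
    [0, 0, 0],
    [0, 0, 0],
    [0, 0, 0],
    [0, 0, 0],
    [0, 0, 0],
    [0, 0, 0],
  ],
  gripper=[60, 60, 60, 60, 60, 60, 20, 20, 20, 20, 20, 20, 20, 20, 20, 20],
)

```text
time: 48.42
ee_pos: [0.4695, 0.2473, 0.0149]
tcp_rot: [-2.157, -2.284, 0.001]
wrist_force: [-0.2, -0.5, -1.6]
grip_width: 0.0352
```

```bash
python3 plan.py 0.4698,0.2482,0,3.6; python3 -c "
from h import *
c=shot('wrist')
for q in dots(c,'g'): print(q[0].round(1),px2w(c,[q[0]],.082)[0].round(4))"
```

```text
t 48.42 p [0.4695 0.2473 0.0149] phi 3.3 q6 18.0 F [-0.2 -0.5 -1.6] w 0.0352
0.4698,0.2482,0,3.6 dpos [0.001, 0.003, -0.05] rows 1.0 drot [0.0, -0.0001, 0.0009] rows 1.0
[519.8  41.9] [0.5522 0.3515 0.082 ]
[483.8 267.3] [0.5583 0.2619 0.082 ]
[279.6 286.4] [0.4699 0.2485 0.082 ]
```

Request:
servo_tool(
  delta_pos=[
    [0, 0.001, -0.025],
    [0, 0.001, -0.045],
    [0, 0.001, -0.05],
    [0, 0.001, -0.05],
    [0, 0.001, -0.05],
    [0, 0.001, -0.05],
    [0, 0.001, -0.05],
    [0, 0.001, -0.05],
    [0, 0.001, 0.1],
    [0, 0.001, 0.25],
    [0, 0.001, 0.4],
    [-0.1, -0.2, 0.5],
    [-0.2, -0.35, 0.5],
    [-0.2, -0.5, 0.5],
    [-0.2, -0.5, 0.5],
    [-0.2, -0.5, 0.5],
  ],
  delta_rot=[
    [0, 0, 0.001],
    [0, 0, 0.001],
    [0, 0, 0.001],
    [0, 0, 0.001],
    [0, 0, 0.001],
    [0, 0, 0.001],
    [0, 0, 0.001],
    [0, 0, 0.001],
    [0, 0, 0.001],
    [0, 0, 0.001],
    [0, 0, 0.001],
    [0, 0, 0.001],
    [0, 0, 0.001],
    [0, 0, 0.001],
    [0, 0, 0.001],
    [0, 0, 0.001],
  ],
  gripper=[20, 20, 20, 20, 20, 60, 60, 60, 60, 60, 60, 60, 60, 60, 60, 60],
)

```text
time: 50.48
ee_pos: [0.4098, 0.0977, 0.165]
tcp_rot: [-2.15, -2.29, -0.001]
wrist_force: [1.1, 0.8, -0.5]
grip_width: 0.06
```

```bash
python3 plan.py; python3 look.py top wrist; python3 -c "
from h import *
c=shot('wrist'); im=cv2.cvtColor(c['image'],cv2.COLOR_RGB2HSV)
# forecourt white near each house's predicted entrance (z .011, r 24 mm)
for n,x,y,t in [('A',.5623,.3557,183.6),('B',.5691,.2554,183.6),('C',.4699,.2485,3.6)]:
  for k in range(4):
    a=np.radians(t+90*k); q=w2px(c,[x+.025*np.cos(a),y+.025*np.sin(a),.0115])[0].astype(int)
    if 0<=q[1]<420 and 0<=q[0]<560: print(n,90*k,q,im[q[1],q[0]])"
```

```text
t 50.48 p [0.4098 0.0977 0.165 ] phi 3.6 q6 2.0 F [ 1.1  0.8 -0.5] w 0.06
top g [263.2 102.4] 47 [0.8525 0.0264] [0.85  0.026]
top g [338.4 144.1] 51 [ 0.7437 -0.175 ] [ 0.7419 -0.1739]
top g [134.8 208.6] 47 [0.563  0.3585] [0.5626 0.3557]
top g [173.2 206.9] 44 [0.5693 0.257 ] [0.5688 0.2549]
top g [174.6 245. ] 41 [0.4695 0.2501] [0.4698 0.248 ]
top g [240.7 261. ] 53 [0.4315 0.0763] [0.432  0.0755]
top g [342.2 313.1] 65 [ 0.3016 -0.1897] [ 0.3031 -0.1886]
top r [379.6 220.7] 851 [ 0.5426 -0.2852] [ 0.5424 -0.2834]
wrist g [360.6  34.5] 661 [0.4722 0.2513] [0.4701 0.2486]
wrist g [471.8  37.8] 610 [0.5743 0.2587] [0.569  0.2557]
wrist g [299.5 220.6] 416 [0.4318 0.0762] [0.431 0.079]
B 0 [415  52] [ 30  13 255]
B 90 [436  78] [ 13 145 162]
B 180 [461  54] [ 15 147 230]
B 270 [441  28] [ 14 153 108]
C 0 [369  52] [ 15 139 236]
C 90 [347  25] [ 15 135 241]
C 180 [322  51] [ 14 137 229]
C 270 [344  76] [ 13 142 162]
```

```bash
python3 -c "
from bench import env
print(env.job_done(), env.sense()['time'])"
```

```text
the job is handed in; nothing more can be done
the job is handed in; nothing more can be done
```

I handed the job in with the arm clear of everything; the last clock reading before that was 50.5 s. No verdict came back.

- **Green-dot houses:** Three were on the mat, and each is now flat in its own plot with its white entrance toward the blue mark. The last top and wrist pictures put their dots within about 2 mm of the plot centres. I identified them only by dot colour and look, so I can't say which of house_1 to house_4 they are.
- **Red-dot houses:** Both stand upright in the drawer, one in each bay, as the scene picture showed before I shut it. I pushed the drawer 0.140 m to its stop, which answered with 27 N.
- **Left alone:** I touched neither bottle, the brush, nor any look-alike. I did not measure the bottles or the brush again at the end.

**Things that failed or disagreed:**
- **First grasp:** It closed above the roof because the real fingertips sit roughly 35–40 mm above the reported TCP. I corrected for that from the pictures.
- **Knocked house:** The house in the plot nearest the robot and the mat was pushed about 6 mm against its kerb while the arm was at the drawer. I re-centred it.
- **Last entrance check:** In the final automatic check of the entrances I could confirm only one house. Its far neighbour was out of the picture, and the tower hid the re-centred one's entrance. A picture just before re-centring showed all three facing the blue.

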